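# Make up a seam kit and a drain-port kit

## Robot

A 6-joint arm with a two-finger parallel gripper is mounted at the origin on the work surface; the furniture and walls round the work are solid. World frame = base frame: x ahead of the robot, y to its left, z up, the work surface at z = 0. Lengths are in m, angles in rad, forces in N, time in s.
With the tool pointing down it reaches from about 0.35 to 0.975 m from the base axis. Payload 4.9 kg.
Tool frame: the origin (TCP) lies on the centre line of the jaws, within the pads' length; the fingertips stand manip.tip_reach ahead of it and the grasp point (between the pads) is the TCP (manip.tip_reach is the distance from the TCP to the fingertips, in m); z points along the fingers, y is the line along which they close (so a half turn about z gives the same grasp; the last joint's range is limited). The gripper opens to 85 mm and grips with 20 to 120 N. Pads are 22 mm wide; open, the fingers measure 114 mm over their backs; the gripper's body (76 mm by 85 mm) begins 54 mm behind the grasp point. The pads swing forward as they close: fully open they stand 13 mm farther back than shut.
Start: joints at [-1.289, 0.053, 1.613, -0, 1.476, -0.119], TCP at [0.244, -0.575, 0.25] pointing down, gripper open.
Joint ranges: [-3.01, 3.01], [-1.01, 2.22], [0.06, 2.58], [-1.02, 4.17], [0.09, 2.62], [-3.14, 3.14]. Speed limits (rad/s): [2.57, 2.57, 3.14, 3.14, 3.14, 3.14].

## Interface

Orientations are given as a unit quaternion [w, x, y, z].
In Python, from plant import manip gives the robot as it stands. The module is installed in compiled form; this text tells all that it offers.
- The arm moves only by the tool move_arm, never from a script. Its argument "rows" is a list of rows, each a list of 7 numbers: the shift along the tool's x, y, z in cm, then the turn, a rotation vector about the tool's x, y, z in degrees, then the opening, from -1 (shut) to 1 (fully open). In form: [[tx, ty, tz, ax, ay, az, jaw], ...]. A call has 1 to 20 rows; each row shifts and turns the commanded pose from where the row before left it, along the tool's axes as they then stand; what a row does not reach is not made up. A row lasts 1/12 s, in which the tool goes at most 41.7 mm and 7.16 degrees, less where a joint would pass 70% of its speed; a pose out of reach is approached as far as the arm can. A call is refused whole if a number of a shift passes 4.17 or a number of a turn 7.16, either way. A call with a gripper value outside its range is refused whole. The fingers move at their own pace and stop on an object; the grip force is fixed at half the most. Time passes only in rows, so rows that do not move let the fingers close. It gives the time, the measured TCP pose, the force, the opening and the grip force at its end, in the units of the state.
- manip.state(): the state, without advancing time (a new reading comes with each control period).
- manip.grab_frame(name): name is "side" or "top" or "wrist"; returns a dict with "img" (480x640x3 uint8, blue, green, red), "mtx" (3x3 intrinsics, pixels), "R" (3x3) and "t" (3): a world point X has camera coordinates R X + t. Camera axes: x right, y down, z forward; pixel columns grow to the right and rows downward; lengths in m; the calibration is good to about 2 mm. A picture is of the moment at which its call begins. There is no depth.
- manip.job_done(): hands the job in; it is judged then, once.
The state is a dict: "time": time; "joint_pos": joint angles; "joint_vel": joint speeds; "joint_efforts": joint torques, N m; "tool_pos": TCP position; "tool_rot": TCP orientation; "contact_force": force on the tool from outside, world axes, zero at the start; "ft_torque": the same for the moment, N m; "gripper_width": opening from 0.0 (shut) to 1.0 (fully open); "grasp_force": force on a finger pad.
Only numpy, scipy, OpenCV 4.12 (cv2) and the standard library are available. Lean on these libraries where they do the work, as an engineer would, in place of code of your own. Each camera call takes 0.05 s, during which the arm holds its last target. There are 200 camera calls.

## Task

Make up the two acrylic-tank repair kits from the stock. The seam kit in the blue tray gets the black spring clamp and the 90 mm acrylic plate; the drain-port kit in the orange tray gets the orange spring clamp, the shortest acrylic plate (60 mm) and the brass fitting. Each thing must lie fully down in its own pocket of the foam, and the long acrylic strip, the marker and the hex key stay where they lie.

Things in the scene. Friction and masses are not known exactly. Their poses are not given: they have to be found in the camera images.
- tray_blue: Seam kit: blue tray, fixed, 156 (x) x 132 (y) x 22 mm, origin centre of underside, z up; black foam flush with rim, yellow pocket floors. Pockets (size along x by y, centre x, y, mm): clamp 59 x 113 at (-40, 0), 10 deep, floor at z 12; plate 46 x 100 at (42, 0), 6 deep, floor at z 16, thumb notches at mid-length.
- tray_orange: Port kit: orange tray, fixed, 156 (x) x 132 (y) x 22 mm, origin centre of underside, z up; black foam flush with rim, yellow pocket floors. Pockets (size along x by y, centre x, y, mm): clamp 59 x 113 at (-40, 0), 10 deep, floor z 12; plate 38 x 70 at (40, 20.5), 6 deep, floor z 16, thumb notches; fitting 57 x 29 at (40, -41), 10 deep, floor z 12 (fitting lies along x).
- clamp_black: Black spring clamp with red jaw tips lying flat, 60 g, 49 mm wide (x) at the handle end (+y), narrowing evenly to 33 mm at y -25 and then to the jaw tips (-y); 38 mm wide at its origin, where it is gripped across; 103 mm long (y), 18 mm thick, rigid; origin: on its underside, at the middle of its length and width; z up.
- clamp_orange: Orange spring clamp with red jaw tips lying flat, 60 g, 49 mm wide (x) at the handle end (+y), narrowing evenly to 33 mm at y -25 and then to the jaw tips (-y); 38 mm wide at its origin, where it is gripped across; 103 mm long (y), 18 mm thick, rigid; origin: on its underside, at the middle of its length and width; z up.
- plate_90: Clear acrylic plate, the middle one of three by length, 36 x 90 x 8 mm, lying flat, long side along its y axis; origin: centre of its underside; z up.
- plate_60: Pale blue clear acrylic plate, the shortest of the three, 28 x 60 x 8 mm, lying flat, long side along its y axis; origin: centre of its underside; z up.
- fitting: Brass pipe fitting (a thick collar at each end), lying, 47 mm long along its y axis, 19 mm across and high at the collars, about 14 mm across where it is gripped at mid-length; origin: centre of its underside; z up.
- plate_120: Long acrylic strip, 30 x 120 x 8 mm, lying flat near the others: not wanted, stays where it lies. Origin: centre of its underside.
- marker: Black-capped white marker pen, 136 mm long, lying on the worktop: not wanted, stays where it lies.
- hex_key: Black hex key, 31 x 93 x 8 mm, lying on the worktop: not wanted, stays where it lies.

How it is judged:
By the outcome, as a careful person would: the job done as asked, in the order asked, and still so for the second after the job is handed in, with the robot touching nothing.
It also fails if it takes over 112 s, if anything falls off the work surface, if the arm or the gripper's body presses on something with over 40 N, if the wrist force passes 120 N, or if a joint passes its speed limit or range.

## Working session

There is one attempt and no reset: what is moved stays moved. The work goes in short steps, Python scripts to look and compute and a tool call to move; the robot and the scene stay as the last step left them, time stands still between calls to the robot, and variables do not carry over. Pictures are saved under pics/ and viewed, at most 14 in all, crops included, and the job is handed in when it is done.

Besides the shell and the picture viewer there is one more tool, called after ">>>" as name([rows], argument=value, ...), one row to a line, values as JSON. move_arm: Moves the arm, as the interface text tells. Its arguments: {"type":"object","properties":{"rows":{"type":"array","items":{"type":"array","items":{"type":"number"}}}},"required":["rows"]}

```bash
mkdir -p pics; python3 - <<'E'
from plant import manip
import cv2
s=manip.state();print(s,manip.tip_reach)
for n in ("top","side"):
    f=manip.grab_frame(n);cv2.imwrite(f"pics/{n}0.png",f["img"]);print(n,f["mtx"],f["R"],f["t"])
E
```

```text
{'time': 0.0, 'joint_pos': array([-1.28901526e+00,  5.33944528e-02,  1.61429429e+00,  2.63707484e-05,
        1.47600240e+00, -1.19015342e-01]), 'joint_vel': array([-0.00121525, -0.0010456 ,  0.00024265, -0.00055542, -0.00029799,
       -0.00015509]), 'joint_efforts': array([-8.87331789e-04, -3.93685055e+01, -3.70178425e+01, -3.33964026e-04,
        6.95966752e-03,  1.39120067e-05]), 'tool_pos': array([ 0.24367927, -0.57490529,  0.2490395 ]), 'tool_rot': array([-1.04683765e-03,  9.79987101e-01,  1.99058235e-01, -7.22147853e-05]), 'contact_force': array([ 0.34164201, -0.22975942,  0.13039202]), 'ft_torque': array([ 0.04030022, -0.02007076,  0.03463198]), 'grasp_force': 0.0, 'gripper_width': 1.002285770227067} 0.019
top [[564.89902717   0.         310.04495438]
 [  0.         564.89902717 239.80348845]
 [  0.           0.           1.        ]] [[-0.01755765 -0.99956579 -0.02366363]
 [-0.98972492  0.02073402 -0.14147324]
 [ 0.14190246  0.02093655 -0.98965921]] [0.14513077 0.52095849 1.04061553]
side [[606.47995046   0.         319.72941849]
 [  0.         606.47995046 240.35975296]
 [  0.           0.           1.        ]] [[ 0.8625583  -0.50590892 -0.00702422]
 [-0.44724306 -0.75589661 -0.478115  ]
 [ 0.23657306  0.41554359 -0.87826916]] [-0.37958291  0.34919654  1.37351178]
```

View pics/top0.png

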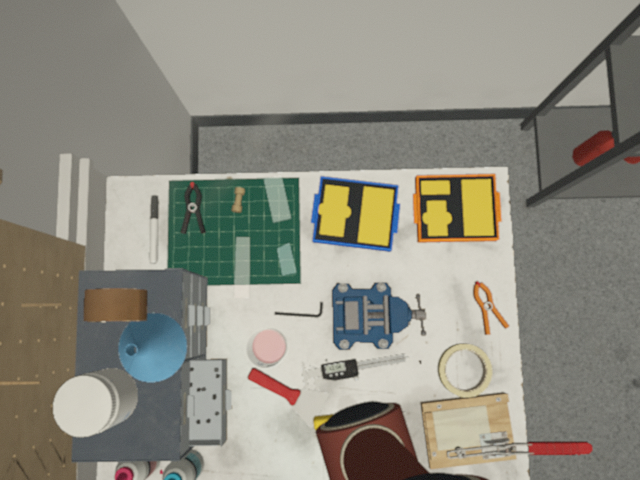

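View pics/side0.png

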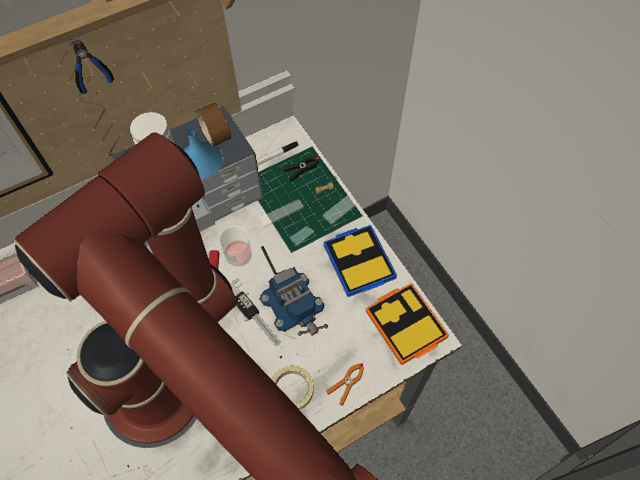

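Top view: the green mat (168-300, 180-283) holds the black clamp (193,208), fitting (238,198) and three clear plates: (277,198), (242,266) and (287,259). The blue tray is at (355,213), the orange tray at (457,208), the orange clamp at (489,307) and the marker at (154,228). Tray +x points image-left (world +y).

```bash
cat > h.py <<'E'
import numpy as np, cv2
from plant import manip
from scipy.spatial.transform import Rotation as Ro
def cast(f,px,z):
    px=np.atleast_2d(np.asarray(px,float))
    d=(np.linalg.inv(f["mtx"])@np.c_[px,np.ones(len(px))].T).T@f["R"]
    c=-f["R"].T@f["t"]
    return (c+d*((z-c[2])/d[:,2])[:,None])[:,:2]
def mask(img,lo,hi,roi,k=3):
    m=cv2.inRange(cv2.cvtColor(img,cv2.COLOR_BGR2HSV),lo,hi)
    r=np.zeros_like(m);x0,y0,x1,y1=roi;r[y0:y1,x0:x1]=m[y0:y1,x0:x1];return r
def blobs(m,amin):
    return [c for c in cv2.findContours(m,cv2.RETR_EXTERNAL,cv2.CHAIN_APPROX_NONE)[0] if cv2.contourArea(c)>amin]
def rect(f,c,z):
    p=cast(f,c[:,0]+0.0,z)*1000
    (cx,cy),(w,h),a=cv2.minAreaRect(p.astype(np.float32))
    if w>h: w,h,a=h,w,a-90      # a+90 = direction of long side
    return np.round([cx,cy,w,h,(a+90)%180],1)
def tool():
    s=manip.state();q=s["tool_rot"];R=Ro.from_quat([*q[1:],q[0]]).as_matrix()
    return s,np.array(s["tool_pos"]),R
def go(x,y,z,ang,turn_back=False):
    """shift in tool axes (cm) and turn about tool z (deg) to get to x,y,z (m), tool y axis along ang (deg, mod 180); tilt fix too"""
    s,p,R=tool()
    a=np.degrees(np.arctan2(R[1,1],R[0,1]))
    d=(ang-a+90)%180-90
    print("shift cm",np.round(R.T@(np.array([x,y,z])-p)*100,2),"turn z",np.round(-d,2),"tilt",np.round(R[:,2],4),"yang",round(a,2),"j6",np.round(s["joint_pos"][5],2),"pos",np.round(p,4))
E
python3 - <<'E'
from h import *
f=manip.grab_frame("top");im=f["img"]
for n,lo,hi,roi,z,am in [("blue tray",(105,120,60),(125,255,255),(305,170,405,255),.022,100),("orange tray",(5,150,120),(18,255,255),(408,165,508,250),.022,100),
 ("yellow",(20,120,100),(32,255,255),(305,165,508,255),.014,100),("orange clamp",(5,140,100),(18,255,255),(460,270,520,340),.009,30),
 ("fitting",(14,60,80),(28,255,255),(225,182,250,215),.01,30),("black",(0,0,0),(180,255,60),(175,180,212,242),.009,30)]:
    for c in blobs(mask(im,lo,hi,roi),am): print(n,rect(f,c,z),np.round(cast(f,c[:,0].mean(0),z)*1000),cv2.boundingRect(c))
a=cv2.resize(im[170:310,160:310],None,fx=4,fy=4,interpolation=cv2.INTER_CUBIC);cv2.imwrite("pics/mat.png",a)
w=manip.grab_frame("wrist");cv2.imwrite("pics/w0.png",w["img"])
s,p,R=tool();print("cam in tool",R.T@(-w["R"].T@w["t"]-p),w["mtx"][0], "Rct",w["R"]@R)
for u in [(108,178),(508,168),(520,280)]: print(cast(f,u,0))
E
```

```text
blue tray [576.7  46.6 130.7 166.1  81.9] [[576.  47.]] (312, 177, 88, 74)
orange tray [ 583.7 -150.4  130.6  166.7   89.8] [[ 583. -150.]] (414, 174, 87, 68)
yellow [ 565.2 -113.4   58.4   71.5  178.7] [[ 566. -113.]] (422, 200, 31, 37)
yellow [573.1   6.5  62.4 115.  171.9] [[573.   7.]] (357, 186, 37, 60)
yellow [585.8  85.5  62.9 104.2 178.7] [[585.  87.]] (319, 184, 33, 53)
yellow [ 627.2 -112.6   28.3   58.9   88.7] [[ 627. -113.]] (420, 180, 31, 15)
yellow [ 585.6 -192.5   59.8  114.6  179.9] [[ 585. -193.]] (461, 178, 34, 59)
orange clamp [ 371.3 -223.3    7.    43.7   34.1] [[ 371. -223.]] (492, 307, 16, 21)
orange clamp [ 390.4 -199.2   30.7   95.4   13.3] [[ 397. -194.]] (474, 283, 18, 51)
fitting [612.2 277.6  18.8  49.8 170.2] [[612. 278.]] (232, 187, 13, 25)
black [621.1 377.1  14.3  36.6 156.3] [[623. 376.]] (185, 189, 11, 17)
black [595.9 355.6  13.1  96.6   5.8] [[596. 356.]] (195, 185, 10, 48)
cam in tool [ 0.0713012  -0.00062034 -0.12275195] [391.44740064   0.         324.22315476] Rct [[-1.21621853e-03  9.99999208e-01 -3.24013116e-04]
 [-9.60750411e-01 -1.25836837e-03 -2.77411362e-01]
 [-2.77411550e-01 -2.60971055e-05  9.60751181e-01]]
[[0.66446994 0.54368825]]
[[ 0.66594204 -0.2625226 ]]
[[ 0.44178052 -0.27070052]]
```

View pics/mat.png

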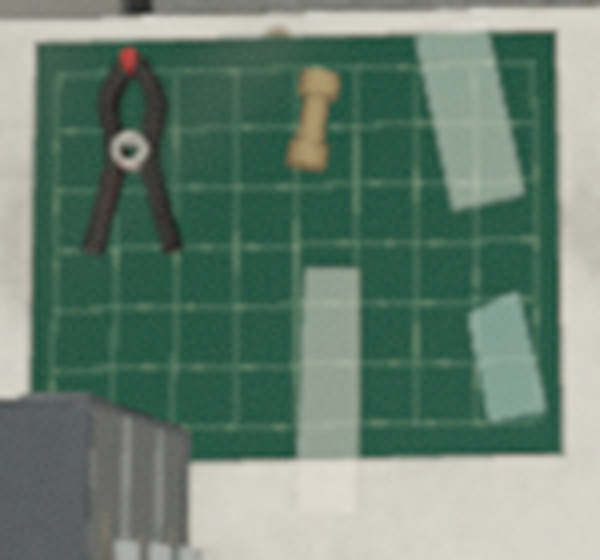

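The crop shows the black clamp (tip 130,60; handle ends 92,250 and 172,250), the fitting (315,118), the 90 mm plate (470,122), the 60 mm plate (507,357) and the 120 mm strip (330,390). The lengths fit at about 2 mm per pixel. Next I move over the mat for a closer wrist view.

```bash
python3 -c "
from h import *
go(.58,.25,.25,90)"
```

```text
shift cm [ 6.315e+01 -6.285e+01  4.000e-02] turn z 22.97 tilt [-3.0e-04  1.3e-03 -1.0e+00] yang -67.03 j6 -0.12 pos [ 0.2438 -0.5751  0.2495]
```

>>> move_arm([
  [2.8, -2.8, 0, 0, 0, 0, 1],
  [2.8, -2.8, 0, 0, 0, 0, 1],
  [2.8, -2.8, 0, 0, 0, 0, 1],
  [2.8, -2.8, 0, 0, 0, 0, 1],
  [2.8, -2.8, 0, 0, 0, 0, 1],
  [2.8, -2.8, 0, 0, 0, 0, 1],
  [2.8, -2.8, 0, 0, 0, 0, 1],
  [2.8, -2.8, 0, 0, 0, 0, 1],
  [2.8, -2.8, 0, 0, 0, 0, 1],
  [2.8, -2.8, 0, 0, 0, 0, 1],
  [2.8, -2.8, 0, 0, 0, 0, 1],
  [2.8, -2.8, 0, 0, 0, 0, 1],
  [2.8, -2.8, 0, 0, 0, 0, 1],
  [2.8, -2.8, 0, 0, 0, 0, 1],
  [2.8, -2.8, 0, 0, 0, 0, 1],
  [2.8, -2.8, 0, 0, 0, 0, 1],
  [2.8, -2.8, 0, 0, 0, 0, 1],
  [0, 0, 0, 0, 0, 6, 1],
  [0, 0, 0, 0, 0, 6, 1],
  [0, 0, 0, 0, 0, 6, 1],
])

```text
time: 1.87
tool_pos: [0.4963, 0.0496, 0.25]
tool_rot: [0.0, 0.999, 0.042, -0.0]
contact_force: [-0.5, -0.9, -0.6]
gripper_width: 0.998
grasp_force: 0.0
```

```bash
python3 -c "
from h import *
go(.58,.25,.25,90)"
```

```text
shift cm [ 1.001e+01 -1.927e+01 -1.000e-02] turn z 4.8 tilt [-8.e-04 -0.e+00 -1.e+00] yang -85.2 j6 1.44 pos [0.4963 0.0496 0.25  ]
```

>>> move_arm([
  [1.7, -3.2, 0, 0, 0, 0, 1],
  [1.7, -3.2, 0, 0, 0, 0, 1],
  [1.7, -3.2, 0, 0, 0, 0, 1],
  [1.7, -3.2, 0, 0, 0, 0, 1],
  [1.7, -3.2, 0, 0, 0, 0, 1],
  [1.6, -3.2, 0, 0, 0, 0, 1],
  [0, 0, 0, 0, 0, 4.8, 1],
  [0, 0, 0, 0, 0, 0, 1],
  [0, 0, 0, 0, 0, 0, 1],
])

```text
time: 2.62
tool_pos: [0.5802, 0.2486, 0.2497]
tool_rot: [0.0, 1.0, 0.003, -0.001]
contact_force: [-0.7, -0.1, -0.4]
gripper_width: 0.998
grasp_force: 0.0
```

```bash
python3 - <<'E'
from h import *
go(.58,.25,.25,90)
w=manip.grab_frame("wrist");cv2.imwrite("pics/w1.png",w["img"])
import pickle;pickle.dump(w,open("w1.pkl","wb"))
E
```

```text
shift cm [-0.02 -0.14 -0.03] turn z 0.29 tilt [-1.e-03 -6.e-04 -1.e+00] yang -89.71 j6 1.85 pos [0.5802 0.2486 0.2497]
```

View pics/w1.png

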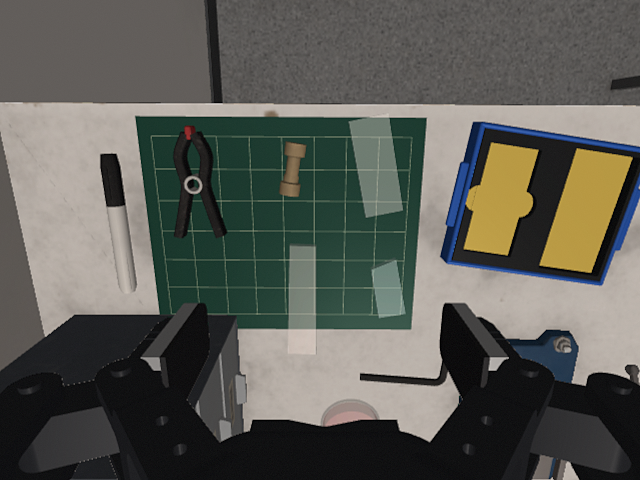

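The wrist view is clear: black clamp (195,185), fitting (293,170), 90 mm plate (377,165), 60 mm plate (389,290) and blue tray (545,200). Its clamp pocket is at (587,210) and its plate pocket at (502,198).

```bash
cat > m.py <<'E'
from h import *
import pickle;w=pickle.load(open("w1.pkl","rb"));im=w["img"];hsv=cv2.cvtColor(im,cv2.COLOR_BGR2HSV)
print("hsv plate",hsv[180,385],hsv[290,390],"mat",hsv[250,340],"clamp",hsv[215,183],"fit",hsv[170,293],"blue",hsv[190,455])
def op(m,k=5): return cv2.morphologyEx(m,cv2.MORPH_OPEN,np.ones((k,k)))
for n,roi in [("p90",(345,112,410,222)),("p60",(368,258,408,322)),("p120",(284,240,320,360))]:
    m=op(mask(im,(0,0,95),(180,110,255),roi))
    for c in blobs(m,300): print(n,rect(w,c,.008),cv2.boundingRect(c))
m=cv2.morphologyEx(mask(im,(0,0,0),(180,255,70),(165,120,235,245)),cv2.MORPH_CLOSE,np.ones((5,5)))
for c in blobs(m,200): print("clamp",rect(w,c,.009),cv2.boundingRect(c))
c=[x for x in blobs(m,200)]
p=np.round(cast(w,np.array([(188,127),(193,184),(180,233),(223,232)]),.009)*1000);print("clamp pts tip,pivot,h1,h2",p.tolist())
for c in blobs(op(mask(im,(10,60,60),(28,255,255),(270,130,312,205)),3),200): print("fit",rect(w,c,.0095),cv2.boundingRect(c))
for c in blobs(mask(im,(105,120,50),(125,255,255),(435,110,640,300)),500): print("blue",rect(w,c,.022),cv2.boundingRect(c))
for z,c in zip((.012,.016),sorted(blobs(mask(im,(20,120,100),(32,255,255),(435,110,640,300)),500),key=lambda c:-c[:,0,0].mean())): print("yel",rect(w,c,z),cv2.boundingRect(c))
E
python3 m.py
```

```text
hsv plate [ 65  27 124] [ 77  42 139] mat [ 77 111  69] clamp [12 30 43] fit [ 18  95 132] blue [110 196 133]
p90 [6.159e+02 2.024e+02 5.700e+01 9.440e+01 2.000e-01] (345, 112, 65, 105)
p60 [493.  184.9  29.   61.   11.3] (372, 260, 33, 58)
p120 [475.6 272.7  37.2 125.9   0. ] (284, 246, 36, 114)
clamp [598.1 366.6  66.8 119.6 176.6] (165, 120, 70, 125)
clamp pts tip,pivot,h1,h2 [[650.0, 371.0], [599.0, 371.0], [552.0, 388.0], [553.0, 346.0]]
fit [612.2 279.   18.6  49.  170.9] (279, 142, 27, 55)
blue [580.3  50.6 130.  167.9  81.7] (441, 122, 199, 163)
yel [573.3   4.8  53.  113.5 171.7] (539, 148, 94, 125)
yel [585.3  87.2  61.2 100.6 171.8] (464, 142, 75, 114)
```

```bash
python3 - <<'E'
from h import *
import pickle;w=pickle.load(open("w1.pkl","rb"))
p=cast(w,[(349,121),(386,115),(402,210),(367,217)],.008)*1000
print(np.round(p),rect(w,np.array([(349,121),(386,115),(402,210),(367,217)])[:,None],.008))
p=cast(w,[(372,267),(396,261),(405,312),(380,318)],.008)*1000;print(np.round(p))
go(.601,.369,.25,92.3)
E
```

```text
[[655. 227.]
 [661. 195.]
 [575. 175.]
 [568. 208.]] [615.  201.4  33.7  89.9  12.3]
[[517. 202.]
 [523. 178.]
 [468. 166.]
 [461. 191.]]
shift cm [ 2.140e+00 -1.208e+01 -1.000e-02] turn z -2.06 tilt [-6.e-04 -4.e-04 -1.e+00] yang -89.76 j6 1.85 pos [0.5802 0.2481 0.25  ]
```

>>> move_arm([
  [0.7, -4, 0, 0, 0, 0, 1],
  [0.7, -4, 0, 0, 0, 0, 1],
  [0.7, -4, 0, 0, 0, -2.1, 1],
  [0, 0, 4, 0, 0, 0, 1],
  [0, 0, 4, 0, 0, 0, 1],
  [0, 0, 4, 0, 0, 0, 1],
  [0, 0, 4, 0, 0, 0, 1],
  [0, 0, 2, 0, 0, 0, 1],
  [0, 0, 0, 0, 0, 0, 1],
])

```text
time: 3.42
tool_pos: [0.5968, 0.3652, 0.0627]
tool_rot: [0.003, 1.0, 0.02, -0.006]
contact_force: [-1.1, -0.6, -1.3]
gripper_width: 1.001
grasp_force: 0.0
```

```bash
python3 - <<'E'
from h import *
go(.601,.369,.0295,92.3)
w=manip.grab_frame("wrist");cv2.imwrite("pics/w2.png",w["img"])
E
```

```text
shift cm [ 0.47 -0.38  3.32] turn z -0.06 tilt [-0.0115 -0.0056 -0.9999] yang -87.76 j6 1.97 pos [0.5968 0.3652 0.0627]
```

View pics/w2.png

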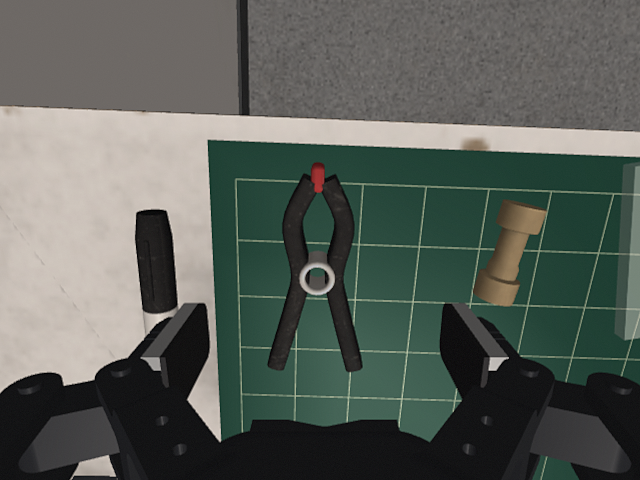

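The clamp sits between the fingers: tip (318,163), pivot (317,278), handle ends (277,370) and (353,370). I'll refine its centre from this view.

```bash
python3 - <<'E'
from h import *
w=manip.grab_frame("wrist")
p=cast(w,[(318,164),(317,278),(275,370),(354,369)],.01)*1000;print(np.round(p,1))
e=p[2:].mean(0);d=p[0]-e;print((p[0]+e)/2,np.linalg.norm(d),np.degrees(np.arctan2(d[1],d[0])))
c=((p[0]+e)/2)/1000
go(c[0],c[1],.0295,90+np.degrees(np.arctan2(d[1],d[0])))
s,P,R=tool();print("tilt rotvec deg",np.round(np.degrees(np.cross(R[:,2],[0,0,-1]))@R,2))
E
```

```text
[[653.  371.9]
 [597.7 370.6]
 [544.5 391.1]
 [546.6 349.3]]
[599.2832574  371.06253333] 107.45672300713483 0.9229607435728218
shift cm [-0.16 -0.36  4.08] turn z 1.32 tilt [-8.e-04 -5.e-04 -1.e+00] yang -87.76 j6 1.98 pos [0.601  0.3676 0.0703]
tilt rotvec deg [0.02 0.05 0.  ]
```

>>> move_arm([
  [0, -0.3, 2, 0, 0, 1.2, 1],
  [0, 0, 2, 0, 0, 0, 1],
  [0, 0, 0, 0, 0, 0, 1],
  [0, 0, 0, 0, 0, 0, -1],
  [0, 0, 0, 0, 0, 0, -1],
  [0, 0, 0, 0, 0, 0, -1],
  [0, 0, 0, 0, 0, 0, -1],
  [0, 0, 0, 0, 0, 0, -1],
  [0, 0, 0, 0, 0, 0, -1],
  [0, 0, 0, 0, 0, 0, -1],
])

```text
time: 4.35
tool_pos: [0.6039, 0.373, 0.035]
tool_rot: [-0.002, 1.0, 0.009, 0.003]
contact_force: [1.2, 5.3, 7.0]
gripper_width: 0.01
grasp_force: 3.7
```

```bash
python3 - <<'E'
from h import *
w=manip.grab_frame("wrist");cv2.imwrite("pics/w3.png",w["img"]);s=manip.state();go(.6,.37,.03,92)
print(s["gripper_width"],s["contact_force"],s["grasp_force"])
E
```

```text
shift cm [-0.4   0.33  0.49] turn z -0.95 tilt [ 0.0071  0.0046 -1.    ] yang -88.95 j6 2.0 pos [0.6039 0.3734 0.0349]
-0.004556972719524599 [0.91853936 1.01363943 7.17541773] 3.860081718012225
```

View pics/w3.png

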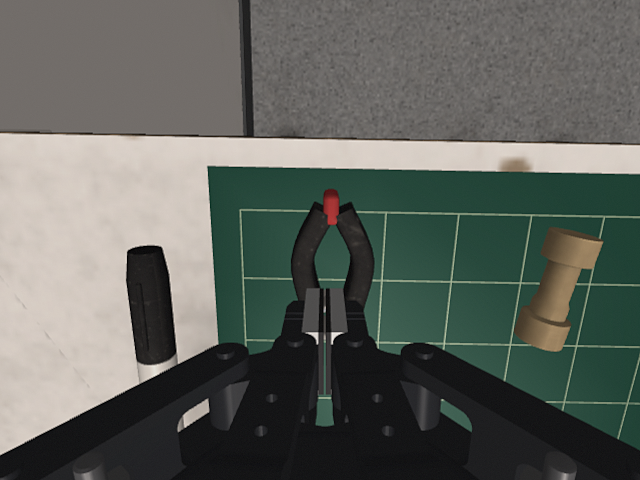

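The fingers shut over the top of the clamp because the tips were too high; the clamp itself (332,250) hardly moved. I'll rise, open, recentre and go lower.

>>> move_arm([
  [0, 0, -3, 0, 0, 0, -1],
  [0, 0, 0, 0, 0, 0, 1],
  [0, 0, 0, 0, 0, 0, 1],
  [0, 0, 0, 0, 0, 0, 1],
  [0, 0, 0, 0, 0, 0, 1],
  [0, 0, 0, 0, 0, 0, 1],
  [0, 0, 0, 0, 0, 0, 1],
])

```text
time: 4.98
tool_pos: [0.6003, 0.3713, 0.059]
tool_rot: [0.0, 1.0, 0.009, -0.001]
contact_force: [-0.9, 0.1, -0.1]
gripper_width: 0.846
grasp_force: 0.0
```

```bash
cat > cl.py <<'E'
from h import *
# black clamp from the wrist view: red tip, white ring
w=manip.grab_frame("wrist");im=w["img"]
m=mask(im,(0,150,80),(6,255,255),(100,50,540,340))|mask(im,(172,150,80),(180,255,255),(100,50,540,340))
c=max(blobs(m,20),key=cv2.contourArea);tip=c[:,0].mean(0)
b=mask(im,(0,0,0),(180,255,62),(int(tip[0])-60,int(tip[1]),int(tip[0])+60,int(tip[1])+240))
b=cv2.morphologyEx(b,cv2.MORPH_OPEN,np.ones((5,5)))
c=max(blobs(b,100),key=cv2.contourArea);print("bbox",cv2.boundingRect(c),rect(w,c,.009),"tip",tip,cast(w,tip,.009)*1000)
E
python3 cl.py; python3 -c "
from h import *
go(.6,.37,.024,91)"
```

```text
bbox (279, 188, 45, 195) [594.6 382.9  15.  101.4 174.9] tip [326.33333333 188.62121212] [[644.55569128 371.91406134]]
shift cm [-0.03  0.13  3.52] turn z 0.06 tilt [-1.6e-03 -7.0e-04 -1.0e+00] yang -88.94 j6 2.0 pos [0.6004 0.3713 0.0592]
```

>>> move_arm([
  [0, 0, 2, 0, 0, 0, 1],
  [0, 0, 1.55, 0, 0, 0, 1],
  [0, 0, 0, 0, 0, 0, 1],
  [0, 0, 0, 0, 0, 0, 1],
  [0, 0, 0, 0, 0, 0, -1],
  [0, 0, 0, 0, 0, 0, -1],
  [0, 0, 0, 0, 0, 0, -1],
  [0, 0, 0, 0, 0, 0, -1],
  [0, 0, 0, 0, 0, 0, -1],
])

```text
time: 5.78
tool_pos: [0.6019, 0.372, 0.0265]
tool_rot: [-0.001, 1.0, 0.009, 0.001]
contact_force: [0.5, -0.1, 5.9]
gripper_width: 0.423
grasp_force: 60.3
```

```bash
python3 -c "
from h import *
s=manip.state();print(s['gripper_width'],s['grasp_force'],s['contact_force'])
go(.6,.37,.024,91)"
```

```text
0.42260454037209494 60.280733867548406 [ 0.53573167 -0.10799289  5.91418985]
shift cm [-0.2   0.2   0.25] turn z 0.06 tilt [ 0.0023  0.0011 -1.    ] yang -88.94 j6 2.0 pos [0.6019 0.372  0.0265]
```

>>> move_arm([
  [0, 0, -2, 0, 0, 0, -1],
  [0, 0, -4, 0, 0, 0, -1],
  [0, 0, -3, 0, 0, 0, -1],
  [0, 4, 0, 0, 0, 3, -1],
  [0, 4, 0, 0, 0, 3, -1],
  [0, 4, 0, 0, 0, 3, -1],
  [0, 4, 0, 0, 0, 0, -1],
  [0, 4, 0, 0, 0, 0, -1],
  [0, 4, 0, 0, 0, 0, -1],
  [0, 4, 0, 0, 0, 0, -1],
  [0, 4, 0, 0, 0, 0, -1],
  [0, 0, 0, 0, 0, 0, -1],
  [0, 0, 0, 0, 0, 0, -1],
])

```text
time: 6.87
tool_pos: [0.5691, 0.0518, 0.1151]
tool_rot: [-0.0, 0.997, -0.071, 0.0]
contact_force: [-0.4, 0.7, -1.4]
gripper_width: 0.418
grasp_force: 60.0
```

```bash
python3 -c "
from h import *
s=manip.state();print(s['gripper_width'],s['grasp_force'],s['contact_force'])
go(.575,.0053,.1,81.8)
w=manip.grab_frame('wrist');cv2.imwrite('pics/w4.png',w['img'])"
```

```text
0.41842226688680334 59.968048347509466 [-0.40331696  0.72102433 -1.44447982]
shift cm [1.24 4.52 1.51] turn z 0.04 tilt [ 5.e-04  2.e-04 -1.e+00] yang -98.16 j6 1.67 pos [0.5691 0.0518 0.1151]
```

View pics/w4.png

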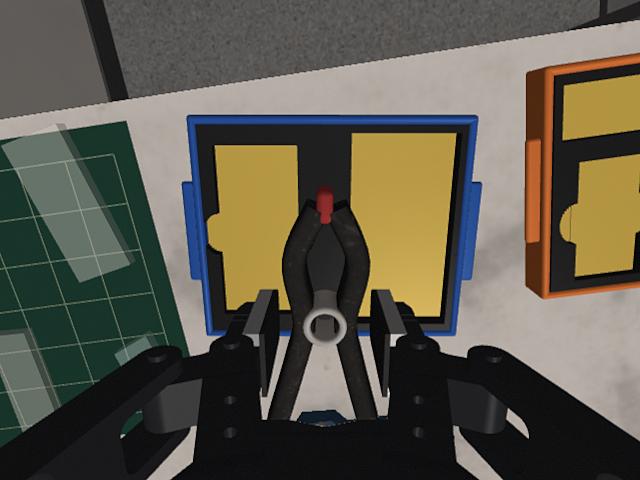

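The clamp is held straight: tip (325,188), ring (324,325). The tray rim corners are at about (188,117), (478,117), (455,333) and (203,333).

```bash
python3 - <<'E'
from h import *
w=manip.grab_frame("wrist");im=w["img"]
p=cast(w,[(188,117),(478,117),(455,333),(204,333)],.022)*1000;print(np.round(p,1),p.mean(0))
for z,c in zip((.012,.016),sorted(blobs(mask(im,(20,120,100),(32,255,255),(180,100,490,340)),500),key=lambda c:-c[:,0,0].mean())): print("yel",rect(w,c,z),cv2.boundingRect(c))
print("tip",cast(w,(325,186),.0986)*1000)
s,P,R=tool();print("tip ahead of tcp",(R.T@(np.r_[cast(w,(325,186),.0986)[0],.0986]-P))*1000)
print("yellow corners clamp",np.round(cast(w,[(350,133),(457,133),(447,317)],.012)*1000,1))
print("yellow corners plate",np.round(cast(w,[(215,145),(297,145),(224,311)],.016)*1000,1))
E
```

```text
[[654.3 114.5]
 [632.8 -36.8]
 [506.8 -18.5]
 [528.7 134.8]] [580.66003215  48.50004409]
yel [573.8   7.2  58.5 112.5 171.9] (353, 133, 106, 184)
yel [586.4  92.7  52.8 100.1 170.9] (210, 145, 91, 165)
tip [[619.2501999   46.69599477]]
tip ahead of tcp [50.39487605  0.32438685 16.44121639]
yellow corners clamp [[634.   30.4]
 [625.5 -28.7]
 [512.9 -16.9]]
yellow corners plate [[638.2 105.2]
 [631.8  60.4]
 [538.8 121.5]]
```

```bash
python3 -c "
from h import *
go(.5755,.0075,.041,81.9)"
```

```text
shift cm [1.25 4.52 7.4 ] turn z 0.15 tilt [ 4.e-04  4.e-04 -1.e+00] yang -97.95 j6 1.67 pos [0.5694 0.054  0.115 ]
```

>>> move_arm([
  [0.6, 2.3, 2, 0, 0, 0, -1],
  [0.6, 2.2, 2, 0, 0, 0, -1],
  [0, 0, 2, 0, 0, 0, -1],
  [0, 0, 1, 0, 0, 0, -1],
  [0, 0, 0.4, 0, 0, 0, -1],
  [0, 0, 0, 0, 0, 0, -1],
  [0, 0, 0, 0, 0, 0, -1],
])

```text
time: 7.55
tool_pos: [0.5756, 0.0085, 0.0416]
tool_rot: [-0.0, 0.998, -0.068, 0.001]
contact_force: [0.2, 0.2, -1.1]
gripper_width: 0.426
grasp_force: 60.0
```

```bash
python3 -c "
from h import *
s=manip.state();print(s['gripper_width'],s['grasp_force'],s['contact_force'])
go(.5755,.0075,.041,81.9)
w=manip.grab_frame('wrist');cv2.imwrite('pics/w5.png',w['img'])"
```

```text
0.42581410783444995 60.00123142031953 [ 0.15349629  0.17444138 -1.11499965]
shift cm [-0.    0.1   0.06] turn z 0.26 tilt [ 0.0013 -0.     -1.    ] yang -97.84 j6 1.59 pos [0.5756 0.0085 0.0416]
```

View pics/w5.png

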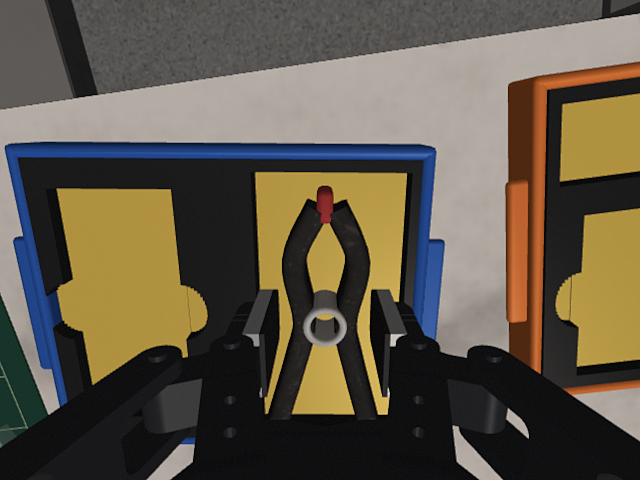

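Clamp over the blue clamp pocket, centred sideways: pocket edges at cols 256 and 405, clamp at 326, tip at row 187, pocket front edge at row 172. I'll check the lengthwise gap by numbers.

```bash
python3 -c "
from h import *
w=manip.grab_frame('wrist');s,P,R=tool()
for px,z in [((325,186),.024),((330,172),.012),((256,172),.012),((408,172),.012)]:
    print(np.round(R.T@(np.r_[cast(w,px,z)[0],z]-P)*1000,1))
"
```

```text
[50.  -0.8 18.4]
[53.7  1.2 30.4]
[ 53.7 -27.5  30.4]
[53.6 31.4 30.4]
```

>>> move_arm([
  [-0.1, 0.2, 0.1, 0, 0, 0, -1],
  [0, 0, 0, 0, 0, 0, -1],
  [0, 0, 0, 0, 0, 0, 0.25],
  [0, 0, 0, 0, 0, 0, 0.25],
  [0, 0, 0, 0, 0, 0, 0.25],
  [0, 0, -2, 0, 0, 0, 0.25],
  [0, 0, -4, 0, 0, 0, 0.6],
  [0, 0, -3, 0, 0, 0, 1],
  [0, 0, 0, 0, 0, 0, 1],
  [0, 0, 0, 0, 0, 0, 1],
])

```text
time: 8.48
tool_pos: [0.5757, 0.0054, 0.1331]
tool_rot: [0.0, 0.998, -0.069, 0.003]
contact_force: [0.6, -0.2, -0.8]
gripper_width: 0.999
grasp_force: 0.0
```

```bash
python3 -c "
from h import *
go(.615,.2014,.12,102.3)
w=manip.grab_frame('wrist');cv2.imwrite('pics/w6.png',w['img'])"
```

```text
shift cm [  1.18 -19.96   1.32] turn z -20.24 tilt [ 6.1e-03 -7.0e-04 -1.0e+00] yang -97.94 j6 1.59 pos [0.5757 0.0054 0.1331]
```

View pics/w6.png

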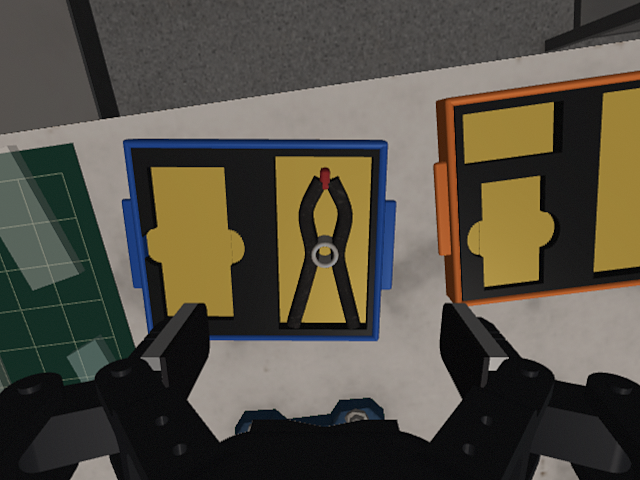

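The black clamp lies in its pocket: tip (325,178), handle ends at row 326, inside the yellow floor (275-371, 156-328). Next is the 90 mm plate.

>>> move_arm([
  [0.2, -4, 0, 0, 0, 0, 1],
  [0.2, -4, 0, 0, 0, 0, 1],
  [0.2, -4, 0, 0, 0, 0, 1],
  [0.2, -4, 0, 0, 0, 0, 1],
  [0.3, -4, 0, 0, 0, 0, 1],
  [0, 0, 1.3, 0, 0, -7, 1],
  [0, 0, 2, 0, 0, -7, 1],
  [0, 0, 3, 0, 0, -6.2, 1],
  [0, 0, 0, 0, 0, 0, 1],
  [0, 0, 0, 0, 0, 0, 1],
])

```text
time: 9.37
tool_pos: [0.6091, 0.2016, 0.0627]
tool_rot: [0.0, 0.994, 0.105, -0.004]
contact_force: [1.4, 0.1, 0.8]
gripper_width: 1.001
grasp_force: 0.0
```

```bash
python3 -c "
from h import *
go(.615,.2014,.02,102.3)
w=manip.grab_frame('wrist');im=w['img']
cv2.imwrite('pics/w7.png',im)
m=cv2.morphologyEx(mask(im,(0,0,90),(180,75,255),(230,120,420,400)),cv2.MORPH_OPEN,np.ones((7,7)))
for c in blobs(m,2000): print(rect(w,c,.008),cv2.boundingRect(c))
"
```

```text
shift cm [0.6  0.14 4.26] turn z -0.19 tilt [-0.0082 -0.0017 -1.    ] yang -77.89 j6 1.56 pos [0.6091 0.2016 0.0627]
[581.5 156.8  21.5  68.6  14.3] (379, 281, 41, 119)
[619.3 213.3  87.9 103.4 179.9] (230, 124, 190, 225)
```

View pics/w7.png

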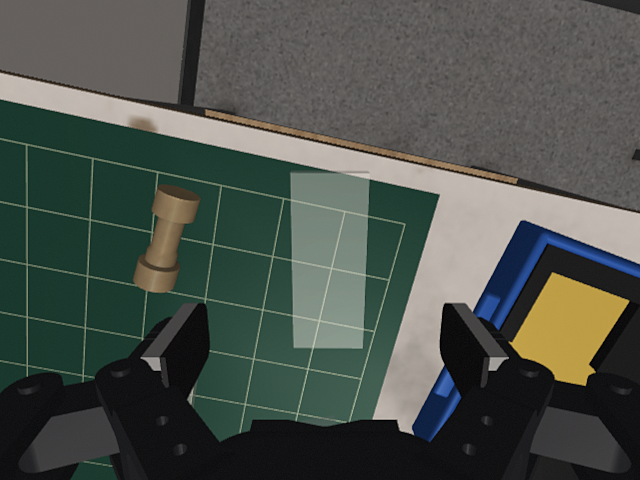

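The plate is between the fingers: corners (291,172), (368,173), (363,348) and (294,348). The right finger is near the blue tray, so I'll narrow the opening before going down.

```bash
python3 -c "
from h import *
w=manip.grab_frame('wrist')
c=np.array([(291,172),(368,173),(363,348),(294,348)])
r=rect(w,c[:,None],.0085);print(r)
go(r[0]/1000,r[1]/1000,.02,90+r[4])
"
```

```text
[616.7 201.5  35.9  90.8  12. ]
shift cm [0.42 0.14 4.71] turn z 0.12 tilt [-1.e-04 -0.e+00 -1.e+00] yang -77.88 j6 1.56 pos [0.6123 0.202  0.0671]
```

>>> move_arm([
  [0.4, 0.1, 1, 0, 0, 0, 0.4],
  [0, 0, 1.7, 0, 0, 0, 0.4],
  [0, 0, 2, 0, 0, 0, 0.4],
  [0, 0, 0, 0, 0, 0, 0.4],
  [0, 0, 0, 0, 0, 0, 0.4],
  [0, 0, 0, 0, 0, 0, -1],
  [0, 0, 0, 0, 0, 0, -1],
  [0, 0, 0, 0, 0, 0, -1],
  [0, 0, 0, 0, 0, 0, -1],
  [0, 0, 0, 0, 0, 0, -1],
])

```text
time: 10.3
tool_pos: [0.618, 0.2024, 0.0223]
tool_rot: [-0.0, 0.994, 0.107, 0.002]
contact_force: [-0.2, 0.6, 6.6]
gripper_width: 0.39
grasp_force: 60.3
```

```bash
python3 -c "
from h import *
s=manip.state();print(s['gripper_width'],s['grasp_force'],s['contact_force'])
go(.5858,.089,.06,81.9)"
```

```text
0.390458006482447 60.284096002578735 [-0.21221508  0.56077174  6.61035732]
shift cm [-5.54 10.4  -3.8 ] turn z 20.36 tilt [ 3.9e-03  7.0e-04 -1.0e+00] yang -77.74 j6 1.56 pos [0.618  0.2024 0.0223]
```

>>> move_arm([
  [0, 0, -2, 0, 0, 0, -1],
  [0, 0, -4, 0, 0, 7, -1],
  [0, 2, 0, 0, 0, 7, -1],
  [0, 3, 0, 0, 0, 6.3, -1],
  [0, 3, 0, 0, 0, 0, -1],
  [0, 0, 0, 0, 0, 0, -1],
  [0, 0, 0, 0, 0, 0, -1],
])

```text
time: 10.88
tool_pos: [0.6129, 0.1213, 0.08]
tool_rot: [-0.0, 0.997, -0.071, 0.0]
contact_force: [0.5, -0.8, -0.3]
gripper_width: 0.393
grasp_force: 59.7
```

```bash
python3 -c "
from h import *
s=manip.state();print(s['gripper_width'],s['grasp_force'],s['contact_force'])
go(.5858,.089,.06,81.9)"
```

```text
0.39285641210907635 59.74801003932953 [ 0.46515378 -0.78318561 -0.29975051]
shift cm [-2.23  3.59  2.  ] turn z -0.07 tilt [ 1.e-04  3.e-04 -1.e+00] yang -98.17 j6 1.79 pos [0.6129 0.1213 0.08  ]
```

>>> move_arm([
  [-1.1, 1.8, 0, 0, 0, 0, -1],
  [-1.1, 1.8, 1, 0, 0, 0, -1],
  [0, 0, 1.4, 0, 0, 0, -1],
  [0, 0, 0, 0, 0, 0, -1],
  [0, 0, 0, 0, 0, 0, -1],
  [0, 0, 0, 0, 0, 0, -1],
])

```text
time: 11.38
tool_pos: [0.5868, 0.0909, 0.0561]
tool_rot: [-0.0, 0.998, -0.07, 0.0]
contact_force: [1.1, 0.5, -0.4]
gripper_width: 0.394
grasp_force: 59.8
```

```bash
python3 -c "
from h import *
go(.5858,.089,.039,81.9)
w=manip.grab_frame('wrist');cv2.imwrite('pics/w8.png',w['img'])"
```

```text
shift cm [-0.08  0.2   1.7 ] turn z 0.12 tilt [ 5.e-04  3.e-04 -1.e+00] yang -97.98 j6 1.74 pos [0.5868 0.0909 0.0561]
```

View pics/w8.png

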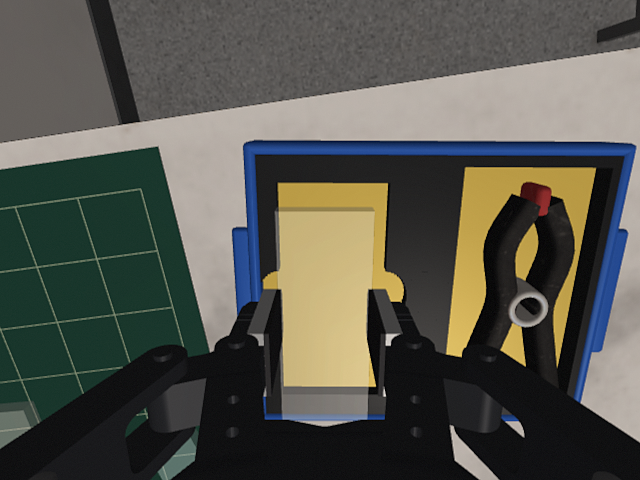

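The plate hangs over the plate pocket: plate front edge at row 208 (cols 276-374), pocket front edge at row 183 (cols 278-388). I'll work out the offsets.

```bash
python3 -c "
from h import *
w=manip.grab_frame('wrist');s,P,R=tool()
for px,z in [((278,183),.016),((388,183),.016),((276,208),.0425),((374,208),.0425)]:
    print(px,np.round(R.T@(np.r_[cast(w,px,z)[0],z]-P)*1000,1))
# clamp in pocket
print(np.round(np.array([R.T@(np.r_[cast(w,px,z)[0],z]-P)*1000 for px,z in [((465,167),.012),((596,168),.012),((537,183),.024)]]),1))
"
```

```text
(278, 183) [ 48.  -20.3  40.7]
(388, 183) [47.9 25.6 40.7]
(276, 208) [ 42.8 -18.2  14.2]
(374, 208) [42.7 16.7 14.2]
[[ 54.1  58.6  44.7]
 [ 53.6 114.   44.7]
 [ 49.   83.5  32.7]]
```

>>> move_arm([
  [0, 0.3, 1, 0, 0, 0, -1],
  [0, 0, 0.7, 0, 0, 0, -1],
  [0, 0, 0, 0, 0, 0, -1],
  [0, 0, 0, 0, 0, 0, -1],
  [0, 0, 0, 0, 0, 0, 0.15],
  [0, 0, 0, 0, 0, 0, 0.15],
  [0, 0, 0, 0, 0, 0, 0.15],
  [0, 0, -2, 0, 0, 0, 0.15],
  [0, 0, -4, 0, 0, 0, 0.6],
  [0, 0, -4, 0, 0, 0, 1],
  [0, 0, 0, 0, 0, 0, 1],
  [0, 0, 0, 0, 0, 0, 1],
])

```text
time: 12.48
tool_pos: [0.588, 0.087, 0.1422]
tool_rot: [-0.0, 0.998, -0.07, 0.003]
contact_force: [-0.5, 0.5, -0.9]
gripper_width: 0.997
grasp_force: 0.0
```

```bash
python3 -c "
from h import *
go(.45,-.2,.2,113)
w=manip.grab_frame('wrist');cv2.imwrite('pics/w9.png',w['img'])"
```

```text
shift cm [-9.61 30.34 -5.88] turn z -31.04 tilt [ 6.6e-03  2.0e-04 -1.0e+00] yang -98.04 j6 1.73 pos [0.588  0.087  0.1422]
```

View pics/w9.png

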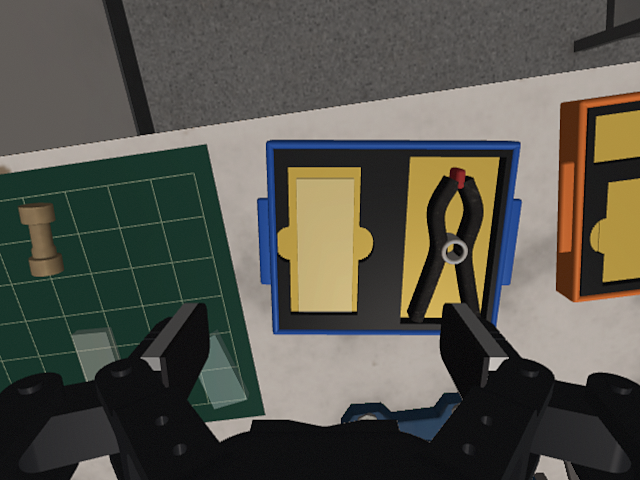

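The plate lies in its pocket at (325,245), yellow showing all round inside (288-361, 167-313). The seam kit is made up. Now the orange clamp.

>>> move_arm([
  [-1.2, 3.8, -2, 0, 0, 0, 1],
  [-1.2, 3.8, -2, 0, 0, 0, 1],
  [-1.2, 3.8, -2, 0, 0, 0, 1],
  [-1.2, 3.8, 0, 0, 0, 0, 1],
  [-1.2, 3.8, 0, 0, 0, 0, 1],
  [-1.2, 3.8, 0, 0, 0, 0, 1],
  [-1.2, 3.8, 0, 0, 0, 0, 1],
  [-1.2, 3.8, 0, 0, 0, 0, 1],
  [-4, 0, 0, 0, 0, -7, 1],
  [0, 0, 0, 0, 0, -7, 1],
  [0, 0, 0, 0, 0, -7, 1],
  [0, 0, 0, 0, 0, -7, 1],
  [0, 0, 0, 0, 0, -3, 1],
  [0, 0, 0, 0, 0, 0, 1],
  [0, 0, 0, 0, 0, 0, 1],
])

```text
time: 13.78
tool_pos: [0.4112, -0.1875, 0.1928]
tool_rot: [-0.001, 0.98, 0.198, -0.001]
contact_force: [0.2, 0.2, -0.4]
gripper_width: 0.998
grasp_force: 0.0
```

```bash
cat > oc.py <<'E'
from h import *
w=manip.grab_frame("wrist");im=w["img"];s,P,R=tool()
m=mask(im,(4,130,80),(18,255,255),(120,0,540,420))
cs=sorted(blobs(m,80),key=cv2.contourArea)[::-1]
print([(cv2.boundingRect(c),rect(w,c,.009).tolist()) for c in cs[:4]])
r=mask(im,(0,150,80),(3,255,255),(120,0,540,420))|mask(im,(172,150,80),(180,255,255),(120,0,540,420))
print([(cv2.boundingRect(c),np.round(cast(w,c[:,0].mean(0),.01)*1000,1).tolist()) for c in blobs(r,20)])
cv2.imwrite("pics/oc.png",im)
go(.4,-.205,.1,113)
E
python3 oc.py
```

```text
[((234, 0, 266, 107), [532.6, -166.8, 69.5, 183.9, 112.8]), ((337, 188, 19, 116), [394.1, -212.3, 14.0, 99.0, 25.2]), ((300, 187, 34, 114), [386.6, -190.3, 14.0, 98.7, 13.3])]
[((332, 182, 6, 13), [[436.3, -184.7]])]
shift cm [-1.71  1.19  9.32] turn z -0.12 tilt [-0.0025  0.0017 -1.    ] yang -67.12 j6 0.58 pos [ 0.4114 -0.1876  0.1932]
```

```bash
cat >> oc.py <<'E'
e=[]
two=[c for c in cs if 150<cv2.boundingRect(c)[1]+cv2.boundingRect(c)[3]/2][:2]
for c in two:
    y=c[:,0,1];e.append(c[y>y.max()-2,0].mean(0))
rr=np.vstack([c[:,0] for c in blobs(r,20)]);t=rr[rr[:,1]<rr[:,1].min()+2].mean(0)
q=cast(w,[t,*e],.009)*1000;b=q[1:].mean(0);d=q[0]-b;a=np.degrees(np.arctan2(d[1],d[0]))
print("px",t,e,"tip,ends",np.round(q,1),"centre",(q[0]+b)/2,"len",np.linalg.norm(d),"ang",a)
x,y=(q[0]+b)/2000
go(x,y,.06,90+a);go(x,y,.024,90+a)
E
python3 oc.py
```

```text
[((234, 0, 266, 108), [532.7, -167.0, 70.4, 184.2, 112.8]), ((336, 189, 20, 115), [394.0, -212.7, 14.1, 98.4, 25.3]), ((300, 188, 34, 114), [386.1, -190.4, 14.2, 98.7, 13.8])]
[((332, 182, 6, 13), [[436.3, -184.7]])]
shift cm [-1.73  1.17  9.36] turn z -0.09 tilt [-0.0019  0.0013 -1.    ] yang -67.09 j6 0.58 pos [ 0.4116 -0.1876  0.1936]
px [334.  182.8] [array([350.        , 302.44444444]), array([306. , 300.2])] tip,ends [[ 440.  -182.8]
 [ 351.1 -235.9]
 [ 338.4 -200.3]] centre [ 392.37275176 -200.47295085] len 101.56161232593321 ang 20.322068614036475
shift cm [-2.25  0.46 13.36] turn z 2.58 tilt [-0.0019  0.0013 -1.    ] yang -67.09 j6 0.58 pos [ 0.4116 -0.1876  0.1936]
shift cm [-2.25  0.47 16.96] turn z 2.58 tilt [-0.0019  0.0013 -1.    ] yang -67.09 j6 0.58 pos [ 0.4116 -0.1876  0.1936]
```

View pics/oc.png

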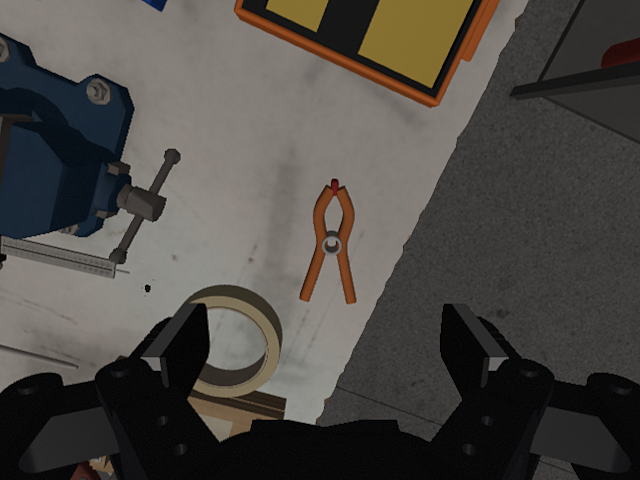

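Orange clamp: tip (334,182), ring (331,243), handle ends (305,300) and (350,303). It measures 102 mm and is clear of the tape (232,340) and the vise handle (145,205).

>>> move_arm([
  [-2.2, 0.5, 1, 0, 0, 2.6, 1],
  [0, 0, 4, 0, 0, 0, 1],
  [0, 0, 4, 0, 0, 0, 1],
  [0, 0, 4, 0, 0, 0, 0.6],
  [0, 0, 0, 0, 0, 0, 0.6],
  [0, 0, 0, 0, 0, 0, 0.6],
  [0, 0, 0, 0, 0, 0, 0.6],
])

```text
time: 14.47
tool_pos: [0.3948, -0.2019, 0.0667]
tool_rot: [0.001, 0.984, 0.177, 0.001]
contact_force: [0.1, 0.1, 1.0]
gripper_width: 0.802
grasp_force: 0.0
```

```bash
python3 -c "
from h import *
go(.3924,-.2005,.024,110.3)"
```

```text
shift cm [-0.18 -0.22  4.27] turn z 0.06 tilt [ 0.0018 -0.0014 -1.    ] yang -69.64 j6 0.57 pos [ 0.3948 -0.2019  0.0667]
```

>>> move_arm([
  [-0.2, -0.2, 2, 0, 0, 0, 0.6],
  [0, 0, 2.3, 0, 0, 0, 0.6],
  [0, 0, 0, 0, 0, 0, 0.6],
  [0, 0, 0, 0, 0, 0, 0.6],
  [0, 0, 0, 0, 0, 0, -1],
  [0, 0, 0, 0, 0, 0, -1],
  [0, 0, 0, 0, 0, 0, -1],
  [0, 0, 0, 0, 0, 0, -1],
  [0, 0, 0, 0, 0, 0, -1],
])

```text
time: 15.22
tool_pos: [0.3929, -0.2013, 0.0248]
tool_rot: [0.001, 0.984, 0.177, 0.001]
contact_force: [-2.3, 2.0, 9.1]
gripper_width: 0.438
grasp_force: 58.6
```

```bash
python3 -c "
from h import *
s=manip.state();print(s['gripper_width'],s['grasp_force'],s['contact_force'])
go(.585,-.19,.11,90)"
```

```text
0.438016824537348 58.58782095667266 [-2.27862852  1.95112584  9.14704428]
shift cm [18.42  5.66 -8.46] turn z 20.37 tilt [ 0.003  -0.0024 -1.    ] yang -69.63 j6 0.57 pos [ 0.3929 -0.2013  0.0248]
```

>>> move_arm([
  [0, 0, -2, 0, 0, 0, -1],
  [0, 0, -4, 0, 0, 0, -1],
  [0, 0, -3, 0, 0, 0, -1],
  [3.9, 0.25, 0, 0, 0, 0, -1],
  [3.9, 0.25, 0, 0, 0, 0, -1],
  [3.9, 0.25, 0, 0, 0, 0, -1],
  [3.9, 0.25, 0, 0, 0, 0, -1],
  [3.9, 0.25, 0, 0, 0, 0, -1],
  [0, 0, 0, 0, 0, 7, -1],
  [0, 0, 0, 0, 0, 7, -1],
  [0, 0, 0, 0, 0, 6.4, -1],
  [0, 0, 0, 0, 0, 0, -1],
  [0, 0, 0, 0, 0, 0, -1],
  [0, 0, 0, 0, 0, 0, -1],
])

```text
time: 16.38
tool_pos: [0.5785, -0.144, 0.1125]
tool_rot: [0.0, 1.0, 0.001, 0.0]
contact_force: [-0.6, 0.4, -0.9]
gripper_width: 0.435
grasp_force: 60.4
```

```bash
cat > tr.py <<'E'
from h import *
w=manip.grab_frame("wrist");im=w["img"];s,P,R=tool()
print(s["gripper_width"],s["grasp_force"]);go(*P,90)
for c in sorted(blobs(mask(im,(20,120,100),(32,255,255),(100,60,640,420)),800),key=lambda c:c[:,0,0].mean()):
    print([(z,rect(w,c,z).tolist()) for z in (.012,.016)],cv2.boundingRect(c))
    a=cv2.approxPolyDP(c,6,True)[:,0];print(" corners z.012",[(p.tolist(),np.round(q*1000,1).tolist()) for p,q in zip(a,cast(w,a,.012))])
c=max(blobs(mask(im,(4,150,60),(16,255,255),(100,60,640,420)),800),key=cv2.contourArea)
print("tray",rect(w,c,.022),cv2.boundingRect(c))
r=mask(im,(0,150,80),(3,255,255),(200,60,450,420))|mask(im,(172,150,80),(180,255,255),(200,60,450,420))
for c in blobs(r,20): print("red",cv2.boundingRect(c),"tip in tool",np.round(R.T@(np.r_[cast(w,(c[:,0,0].mean(),c[:,0,1].min()),P[2]-.0165)[0],P[2]-.0165]-P)*1000,1))
cv2.imwrite("pics/tr.png",im)
E
python3 tr.py
```

```text
0.4369073212977052 60.37512265640544
shift cm [0. 0. 0.] turn z 0.06 tilt [ 7.e-04 -3.e-04 -1.e+00] yang -89.94 j6 1.2 pos [ 0.5784 -0.144   0.1124]
[(0.012, [570.6, -12.2, 9.1, 110.8, 171.6]), (0.016, [572.0, -14.6, 9.0, 108.8, 171.6])] (100, 170, 16, 174)
 corners z.012 [([100, 170], [625.6, -16.5]), ([100, 288], [553.6, -5.1]), ([115, 343], [515.5, -8.7]), ([115, 173], [624.0, -24.7])]
[(0.012, [564.6, -102.5, 41.6, 70.3, 178.2]), (0.016, [566.1, -103.2, 40.9, 69.0, 178.2])] (223, 216, 70, 109)
 corners z.012 [([237, 216], [599.0, -92.3]), ([238, 252], [577.0, -91.5]), ([225, 261], [571.2, -83.3]), ([225, 278], [560.3, -82.5]), ([241, 291], [551.6, -91.8]), ([241, 303], [543.6, -91.4]), ([253, 301], [544.9, -98.9]), ([258, 289], [553.0, -102.4]), ([276, 289], [553.0, -113.5]), ([278, 322], [530.4, -114.0]), ([291, 323], [529.7, -122.2]), ([280, 251], [577.6, -116.7]), ([292, 217], [598.5, -124.4])]
[(0.012, [627.4, -111.4, 28.4, 56.7, 90.0]), (0.016, [627.8, -111.9, 27.9, 55.7, 90.0])] (216, 141, 103, 52)
 corners z.012 [([216, 141], [641.6, -83.2]), ([220, 191], [613.7, -83.4]), ([315, 192], [613.2, -137.9]), ([317, 141], [641.6, -139.2])]
[(0.012, [586.2, -191.5, 58.1, 112.8, 179.8]), (0.016, [587.3, -190.6, 57.1, 110.8, 179.8])] (358, 139, 107, 185)
 corners z.012 [([361, 139], [642.7, -163.5]), ([358, 214], [600.3, -162.9]), ([371, 266], [568.0, -171.6]), ([358, 322], [530.4, -164.6]), ([370, 322], [530.4, -172.2]), ([372, 290], [552.3, -172.7]), ([390, 289], [553.0, -183.8]), ([421, 323], [529.7, -204.5]), ([444, 323], [529.7, -219.1]), ([464, 141], [641.6, -220.7])]
tray [ 541.5 -142.2   73.8  152.1  180. ] (266, 187, 114, 233)
red (317, 183, 16, 32) tip in tool [51.6 -0.5 16.5]
```

```bash
python3 -c "
from h import *
go(.5862,-.1915,.04,90)"
```

```text
shift cm [0.77 4.75 7.24] turn z 0.06 tilt [ 7.e-04 -3.e-04 -1.e+00] yang -89.94 j6 1.2 pos [ 0.5784 -0.144   0.1124]
```

>>> move_arm([
  [0.4, 2.4, 1, 0, 0, 0, -1],
  [0.4, 2.35, 1, 0, 0, 0, -1],
  [0, 0, 2, 0, 0, 0, -1],
  [0, 0, 2, 0, 0, 0, -1],
  [0, 0, 0.2, 0, 0, 0, -1],
  [0, 0, 0, 0, 0, 0, -1],
  [0, 0, 0, 0, 0, 0, -1],
])

```text
time: 17.02
tool_pos: [0.5866, -0.1915, 0.0507]
tool_rot: [0.0, 1.0, -0.0, 0.0]
contact_force: [-0.3, -0.9, -0.8]
gripper_width: 0.433
grasp_force: 60.4
```

```bash
python3 -c "
from h import *
s=manip.state();print(s['gripper_width'],s['contact_force'])
go(.5862,-.1915,.04,90)
w=manip.grab_frame('wrist');s,P,R=tool()
c=max(blobs(mask(w['img'],(20,120,100),(32,255,255),(245,100,420,420)),300),key=cv2.contourArea)
x,y,ww,h=cv2.boundingRect(c);print((x,y,ww,h))
for px in [(x,y),(x+ww,y)]: print(np.round(R.T@(np.r_[cast(w,px,.012)[0],.012]-P)*1000,1))
"
```

```text
0.4333125025551809 [-0.31529188 -0.94889373 -0.7923771 ]
shift cm [-0.04  0.    1.07] turn z -0.0 tilt [ 7.e-04 -3.e-04 -1.e+00] yang -90.0 j6 1.13 pos [ 0.5866 -0.1915  0.0507]
(254, 166, 144, 233)
[ 54.8 -29.6  39.5]
[54.7 29.1 39.5]
```

>>> move_arm([
  [-0.1, 0, 1, 0, 0, 0, -1],
  [0, 0, 0, 0, 0, 0, -1],
  [0, 0, 0, 0, 0, 0, -1],
  [0, 0, 0, 0, 0, 0, 0.25],
  [0, 0, 0, 0, 0, 0, 0.25],
  [0, 0, 0, 0, 0, 0, 0.25],
  [0, 0, -2, 0, 0, 0, 0.25],
  [0, 0, -4, 0, 0, 0, 0.6],
  [0, 0, -4, 0, 0, 0, 1],
  [0, 0, -2, 0, 0, 0, 1],
  [0, 0, 0, 0, 0, 0, 1],
  [0, 0, 0, 0, 0, 0, 1],
])

```text
time: 18.07
tool_pos: [0.5865, -0.1919, 0.1624]
tool_rot: [0.001, 1.0, -0.0, 0.002]
contact_force: [-0.2, -0.6, 0.1]
gripper_width: 0.999
grasp_force: 0.0
```

```bash
cat > ck.py <<'E'
from h import *
w=manip.grab_frame("wrist");im=w["img"]
m=mask(im,(4,130,60),(17,255,255),(215,100,425,420))
r=mask(im,(0,150,80),(3,255,255),(200,60,450,420))|mask(im,(172,150,80),(180,255,255),(200,60,450,420))
for c in blobs(r,20): print("red tip",np.round(cast(w,(c[:,0,0].mean(),c[:,0,1].min()),.021)*1000,1))
for c in blobs(m,150):
    y=c[:,0,1];e=c[y>y.max()-2,0].mean(0);print(cv2.boundingRect(c),"low end",np.round(cast(w,e,.021)*1000,1))
cv2.imwrite("pics/ck.png",im)
go(.493,.185,.1,102)
E
python3 ck.py
```

```text
red tip [[ 636.4 -190.9]]
(326, 165, 30, 139) low end [[ 533.1 -209.2]]
(289, 165, 34, 139) low end [[ 533.4 -170.9]]
(215, 135, 175, 183) low end [[ 521.7 -168.8]]
shift cm [ -9.25 -37.63   5.99] turn z -12.03 tilt [ 3.e-04 -1.e-04 -1.e+00] yang -90.03 j6 1.13 pos [ 0.5852 -0.1913  0.16  ]
```

>>> move_arm([
  [-0.9, -3.8, 0, 0, 0, 0, 1],
  [-0.9, -3.8, 0, 0, 0, 0, 1],
  [-0.9, -3.8, 0, 0, 0, 0, 1],
  [-0.9, -3.8, 0, 0, 0, 0, 1],
  [-0.9, -3.8, 0, 0, 0, 0, 1],
  [-0.9, -3.8, 0, 0, 0, 0, 1],
  [-0.9, -3.8, 0, 0, 0, 0, 1],
  [-0.9, -3.8, 0, 0, 0, 0, 1],
  [-0.9, -3.8, 0, 0, 0, 0, 1],
  [-1.1, -3.4, 0, 0, 0, 0, 1],
  [0, 0, 3, 0, 0, -6, 1],
  [0, 0, 3, 0, 0, -6, 0.4],
  [0, 0, 2, 0, 0, 0, 0.4],
  [0, 0, 0, 0, 0, 0, 0.4],
  [0, 0, 0, 0, 0, 0, 0.4],
])

```text
time: 19.37
tool_pos: [0.4911, 0.1842, 0.0769]
tool_rot: [0.0, 0.995, 0.104, -0.003]
contact_force: [-0.0, 0.5, 0.1]
gripper_width: 0.7
grasp_force: 0.0
```

```bash
cat > p6.py <<'E'
from h import *
w=manip.grab_frame("wrist");im=w["img"];hsv=cv2.cvtColor(im,cv2.COLOR_BGR2HSV)
go(.493,.185,.02,102)
u=w["mtx"]@(w["R"]@[.493,.185,.008]+w["t"]);u=u[:2]/u[2];print("expected px",u)
x,y=u.astype(int);roi=(max(x-60,255),max(y-110,0),min(x+70,395),min(y+120,420));print(hsv[y,x],roi)
m=cv2.morphologyEx(mask(im,(0,0,95),(180,95,255),roi),cv2.MORPH_OPEN,np.ones((7,7)))
for c in blobs(m,500): print(rect(w,c,.0085),cv2.boundingRect(c),cv2.contourArea(c))
cv2.imwrite("pics/p6.png",im)
E
python3 p6.py
```

```text
shift cm [ 0.04 -0.05  5.9 ] turn z -0.06 tilt [-2.3e-03 -5.0e-04 -1.0e+00] yang -78.06 j6 1.58 pos [0.4928 0.1845 0.079 ]
expected px [324.79416854 263.75867353]
[ 80  47 130] (np.int64(264), np.int64(153), np.int64(394), np.int64(383))
[469.  177.7  73.5  92.9  11.9] (264, 224, 130, 159) 8063.5
[492.7 185.3  27.9  58.4  12.8] (297, 209, 55, 107) 5228.5
```

>>> move_arm([
  [0, -0.1, 2, 0, 0, -0.4, 0.3],
  [0, 0, 2, 0, 0, 0, 0.3],
  [0, 0, 1.9, 0, 0, 0, 0.3],
  [0, 0, 0, 0, 0, 0, 0.3],
  [0, 0, 0, 0, 0, 0, 0.3],
  [0, 0, 0, 0, 0, 0, -1],
  [0, 0, 0, 0, 0, 0, -1],
  [0, 0, 0, 0, 0, 0, -1],
  [0, 0, 0, 0, 0, 0, -1],
  [0, 0, 0, 0, 0, 0, -1],
])

```text
time: 20.25
tool_pos: [0.4952, 0.186, 0.0234]
tool_rot: [-0.0, 0.994, 0.108, 0.002]
contact_force: [-1.0, -0.8, 6.2]
gripper_width: 0.294
grasp_force: 58.8
```

```bash
python3 -c "
from h import *
s=manip.state();print(s['gripper_width'],s['grasp_force'],s['contact_force'])
go(.5658,-.1114,.13,90)"
```

```text
0.2939406694974779 58.842288851737976 [-1.04902983 -0.76958366  6.17201635]
shift cm [  0.57  30.57 -10.65] turn z 12.36 tilt [ 3.9e-03  7.0e-04 -1.0e+00] yang -77.64 j6 1.57 pos [0.4952 0.186  0.0234]
```

>>> move_arm([
  [0, 0, -2, 0, 0, 0, -1],
  [0, 0, -4, 0, 0, 0, -1],
  [0, 0, -4, 0, 0, 0, -1],
  [0, 4, 0, 0, 0, 0, -1],
  [0.1, 4, 0, 0, 0, 0, -1],
  [0.1, 4, 0, 0, 0, 0, -1],
  [0.1, 4, 0, 0, 0, 0, -1],
  [0.1, 4, 0, 0, 0, 0, -1],
  [0.1, 4, 0, 0, 0, 0, -1],
  [0, 4, 0, 0, 0, 0, -1],
  [0, 2.5, 2, 0, 0, 6.2, -1],
  [0, 0, 3, 0, 0, 6.2, -1],
  [0, 0, 1.5, 0, 0, 0, -1],
  [0, 0, 0, 0, 0, 0, -1],
  [0, 0, 0, 0, 0, 0, -1],
])

```text
time: 21.5
tool_pos: [0.563, -0.1111, 0.0555]
tool_rot: [-0.0, 1.0, -0.0, -0.001]
contact_force: [0.1, 0.9, 0.2]
gripper_width: 0.3
grasp_force: 59.2
```

```bash
cat > pk.py <<'E'
from h import *
w=manip.grab_frame("wrist");im=w["img"];s,P,R=tool()
print(s["gripper_width"],s["contact_force"])
go(.5658,-.1114,.039,90)
for c in blobs(mask(im,(20,120,100),(32,255,255),(150,60,450,420)),400):
    x,y,a,h=cv2.boundingRect(c)
    print((x,y,a,h),[np.round(R.T@(np.r_[cast(w,p,z)[0],z]-P)*1000,1).tolist()[:2] for z in (.012,.016) for p in ((x,y),(x+a,y+h))])
cv2.imwrite("pics/pk.png",im)
E
python3 pk.py
```

```text
0.29599817127543376 [0.35751131 0.08239636 0.37499163]
shift cm [0.17 0.02 1.8 ] turn z -0.0 tilt [ 1.3e-03 -4.0e-04 -1.0e+00] yang -90.0 j6 1.25 pos [ 0.5641 -0.1112  0.057 ]
(437, 217, 13, 134) [[31.7, 48.1], [-34.6, 59.6], [32.6, 47.0], [-32.1, 58.2]]
(262, 210, 128, 91) [[34.9, -27.9], [-8.2, 29.5], [35.7, -27.3], [-6.3, 28.8]]
(256, 105, 142, 73) [[78.0, -28.4], [48.6, 30.3], [77.8, -27.7], [49.1, 29.6]]
```

View pics/pk.png

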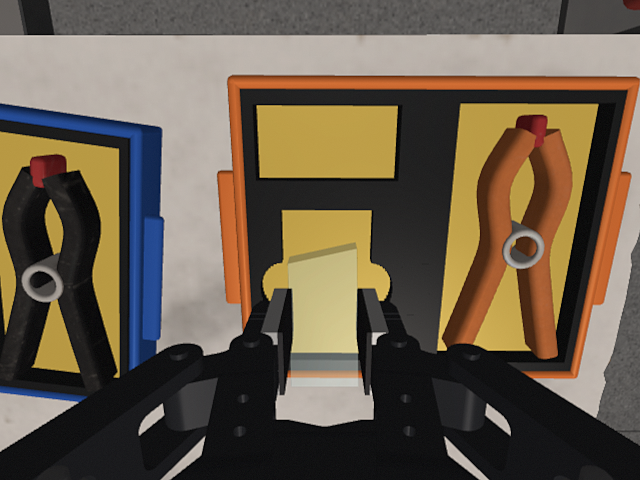

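Plate 60 held over its pocket: front edge (289,262)-(356,243), pocket cols 283-372, front at row 210. It is nearly centred. The orange clamp lies in its pocket, tip (532,125).

>>> move_arm([
  [0.1, 0.1, 1, 0, 0, 0, -1],
  [0, 0, 0.8, 0, 0, 0, -1],
  [0, 0, 0, 0, 0, 0, -1],
  [0, 0, 0, 0, 0, 0, -1],
  [0, 0, 0, 0, 0, 0, -0.1],
  [0, 0, 0, 0, 0, 0, -0.1],
  [0, 0, 0, 0, 0, 0, -0.1],
  [0, 0, -2, 0, 0, 0, -0.1],
  [0, 0, -4, 0, 0, 0, 0.6],
  [0, 0, -4, 0, 0, 0, 1],
  [0, 0, 0, 0, 0, 0, 1],
  [0, 0, 0, 0, 0, 0, 1],
])

```text
time: 22.55
tool_pos: [0.5667, -0.1127, 0.1416]
tool_rot: [0.001, 1.0, -0.0, 0.003]
contact_force: [0.8, 1.2, 0.0]
gripper_width: 0.982
grasp_force: 0.0
```

```bash
cat > ck2.py <<'E'
from h import *
w=manip.grab_frame("wrist");im=w["img"];s,P,R=tool()
hsv=cv2.cvtColor(im,cv2.COLOR_BGR2HSV)
uv=lambda X:(lambda u:(u[:2]/u[2]).astype(int))(w["mtx"]@(w["R"]@X+w["t"]))
# saturation profiles across plate pocket (yellow floor high S, plate lower S)
for name,pts in [("across y at x=.585",[[.580,y,.02] for y in np.arange(-.140,-.083,.003)]),("along x",[[x,-.1114,.02] for x in np.arange(.520,.612,.003)])]:
    print(name,[(round(1000*(p[1] if 'across' in name else p[0])),int(hsv[uv(p)[1],uv(p)[0],1]),int(hsv[uv(p)[1],uv(p)[0],2])) for p in pts])
cv2.imwrite("pics/ck2.png",im);go(.6122,.2785,.12,80.6)
E
python3 ck2.py
```

```text
across y at x=.585 [(-140, 8, 31), (-137, 16, 32), (-134, 16, 31), (-131, 96, 24), (-128, 158, 158), (-125, 169, 158), (-122, 90, 156), (-119, 92, 156), (-116, 90, 156), (-113, 92, 156), (-110, 89, 155), (-107, 90, 155), (-104, 89, 154), (-101, 91, 154), (-98, 104, 145), (-95, 160, 156), (-92, 97, 21), (-89, 17, 30), (-86, 20, 25), (-83, 21, 24)]
along x [(520, 50, 159), (523, 195, 135), (526, 7, 38), (529, 6, 40), (532, 0, 0), (535, 89, 163), (538, 88, 162), (541, 86, 161), (544, 87, 161), (547, 88, 160), (550, 90, 161), (553, 89, 160), (556, 87, 159), (559, 89, 160), (562, 90, 158), (565, 90, 159), (568, 89, 158), (571, 92, 156), (574, 90, 156), (577, 90, 155), (580, 90, 155), (583, 91, 154), (586, 90, 155), (589, 93, 154), (592, 145, 137), (595, 160, 156), (598, 161, 155), (601, 60, 34), (604, 9, 27), (607, 10, 26), (610, 9, 27)]
shift cm [  4.69 -39.07   1.87] turn z 9.38 tilt [ 2.2e-03 -7.0e-04 -1.0e+00] yang -90.02 j6 1.25 pos [ 0.5651 -0.1122  0.1389]
```

>>> move_arm([
  [0.5, -3.9, 0, 0, 0, 0, 1],
  [0.5, -3.9, 0, 0, 0, 0, 1],
  [0.5, -3.9, 0, 0, 0, 0, 1],
  [0.5, -3.9, 0, 0, 0, 0, 1],
  [0.5, -3.9, 0, 0, 0, 0, 1],
  [0.5, -3.9, 0, 0, 0, 0, 1],
  [0.5, -3.9, 0, 0, 0, 0, 1],
  [0.5, -3.9, 0, 0, 0, 0, 1],
  [0.4, -3.9, 0, 0, 0, 0, 1],
  [0.3, -3.9, 0, 0, 0, 0, 1],
  [0, 0, 2, 0, 0, 4.7, 0.5],
  [0, 0, 4, 0, 0, 4.7, 0.2],
  [0, 0, 0, 0, 0, 0, 0.2],
  [0, 0, 0, 0, 0, 0, 0.2],
  [0, 0, 0, 0, 0, 0, 0.2],
])

```text
time: 23.85
tool_pos: [0.6112, 0.2773, 0.0771]
tool_rot: [0.0, 0.997, -0.082, -0.001]
contact_force: [0.2, 0.2, -0.1]
gripper_width: 0.601
grasp_force: 0.0
```

```bash
cat > ft.py <<'E'
from h import *
w=manip.grab_frame("wrist");im=w["img"]
go(.6122,.2785,.026,80.6)
for c in blobs(cv2.morphologyEx(mask(im,(10,60,50),(28,255,255),(240,100,410,420)),cv2.MORPH_OPEN,np.ones((5,5))),300):
    r=rect(w,c,.0095);print(r,cv2.boundingRect(c));go(r[0]/1000,r[1]/1000,.026,90+r[4])
E
python3 ft.py
```

```text
shift cm [-0.03 -0.09  5.29] turn z 0.0 tilt [ 1.1e-03  4.0e-04 -1.0e+00] yang -99.4 j6 2.05 pos [0.6123 0.2776 0.0789]
[611.8 279.3  18.3  52.8 170.5] (304, 218, 37, 97)
shift cm [-0.09 -0.16  5.29] turn z 0.1 tilt [ 1.1e-03  4.0e-04 -1.0e+00] yang -99.4 j6 2.05 pos [0.6123 0.2776 0.0789]
[673.9 268.1   3.7  81.3  89.9] (240, 125, 170, 35)
shift cm [ 6.22 -0.07  5.29] turn z 80.7 tilt [ 1.1e-03  4.0e-04 -1.0e+00] yang -99.4 j6 2.05 pos [0.6123 0.2776 0.0789]
```

>>> move_arm([
  [-0.1, -0.1, 2, 0, 0, 0, 0.2],
  [0, 0, 2, 0, 0, 0, 0.2],
  [0, 0, 1.5, 0, 0, 0, 0.2],
  [0, 0, 0, 0, 0, 0, 0.2],
  [0, 0, 0, 0, 0, 0, -1],
  [0, 0, 0, 0, 0, 0, -1],
  [0, 0, 0, 0, 0, 0, -1],
  [0, 0, 0, 0, 0, 0, -1],
  [0, 0, 0, 0, 0, 0, -1],
  [0, 0, 0, 0, 0, 0, -1],
])

```text
time: 24.73
tool_pos: [0.6124, 0.2794, 0.0251]
tool_rot: [-0.001, 0.997, -0.082, 0.002]
contact_force: [0.3, -1.9, 6.4]
gripper_width: 0.144
grasp_force: 61.5
```

```bash
python3 -c "
from h import *
s=manip.state();print(s['gripper_width'],s['grasp_force'],s['contact_force'])
go(.6274,-.1114,.13,80.6)"
```

```text
0.14436971979072924 61.4601194858551 [ 0.25019548 -1.93618955  6.39241813]
shift cm [  7.92  38.29 -10.52] turn z -0.03 tilt [ 0.0033  0.001  -1.    ] yang -99.43 j6 2.05 pos [0.6124 0.2794 0.0251]
```

>>> move_arm([
  [0, 0, -2, 0, 0, 0, -1],
  [0, 0, -4, 0, 0, 0, -1],
  [0, 0, -4, 0, 0, 0, -1],
  [0.8, 3.8, 0, 0, 0, 0, -1],
  [0.8, 3.8, 0, 0, 0, 0, -1],
  [0.8, 3.8, 0, 0, 0, 0, -1],
  [0.8, 3.8, 0, 0, 0, 0, -1],
  [0.8, 3.8, 0, 0, 0, 0, -1],
  [0.8, 3.8, 0, 0, 0, 0, -1],
  [0.8, 3.8, 0, 0, 0, 0, -1],
  [0.8, 3.8, 0, 0, 0, 0, -1],
  [0.8, 3.8, 0, 0, 0, 0, -1],
  [0.8, 3.8, 0, 0, 0, 0, -1],
  [0, 0, 0, 0, 0, 0, -1],
  [0, 0, 0, 0, 0, 0, -1],
])

```text
time: 25.98
tool_pos: [0.6273, -0.111, 0.1227]
tool_rot: [-0.0, 0.996, -0.084, -0.0]
contact_force: [0.6, 0.7, -1.5]
gripper_width: 0.145
grasp_force: 60.7
```

>>> move_arm([
  [0, 0, 0, 0, 0, 7, -1],
  [0, 0, 0, 0, 0, 7, -1],
  [0, 0, 0, 0, 0, 7, -1],
  [0, 0, 0, 0, 0, 7, -1],
  [0, 0, 0, 0, 0, 7, -1],
  [0, 0, 0, 0, 0, 7, -1],
  [0, 0, 0, 0, 0, 7, -1],
  [0, 0, 0, 0, 0, 7, -1],
  [0, 0, 0, 0, 0, 7, -1],
  [0, 0, 0, 0, 0, 7, -1],
  [0, 0, 0, 0, 0, 7, -1],
  [0, 0, 0, 0, 0, 3.5, -1],
  [0, 0, 3, 0, 0, 0, -1],
  [0, 0, 1, 0, 0, 0, -1],
  [0, 0, 0, 0, 0, 0, -1],
  [0, 0, 0, 0, 0, 0, -1],
])

```text
time: 27.32
tool_pos: [0.6264, -0.1078, 0.0815]
tool_rot: [0.001, 0.708, -0.706, -0.002]
contact_force: [0.1, 0.6, -0.9]
gripper_width: 0.14
grasp_force: 60.7
```

```bash
cat > fp.py <<'E'
from h import *
w=manip.grab_frame("wrist");im=w["img"];s,P,R=tool()
print(s["gripper_width"],s["contact_force"]);go(.6274,-.1114,.043,0)
hsv=cv2.cvtColor(im,cv2.COLOR_BGR2HSV)
for c in blobs(cv2.morphologyEx(mask(im,(8,60,50),(28,255,255),(240,60,410,430)),cv2.MORPH_OPEN,np.ones((5,5))),300): print("any",cv2.boundingRect(c))
for nm,lo,hi,z in [("fit",(10,60,50),(19,165,255),P[2]-.0155),("yel",(20,140,100),(32,255,255),.012)]:
  for c in blobs(cv2.morphologyEx(mask(im,lo,hi,(100,60,560,430)),cv2.MORPH_OPEN,np.ones((5,5))),300):
    x,y,a,h=cv2.boundingRect(c);r=rect(w,c,z)
    print(nm,(x,y,a,h),r,"in tool",[np.round(R.T@(np.r_[cast(w,p,z)[0],z]-P)*1000,1).tolist()[:2] for p in ((x,y),(x+a,y+h))])
cv2.imwrite("pics/fp.png",im)
E
python3 fp.py
```

```text
0.14126513200323249 [-0.27206793 -0.60051977 -0.62871227]
shift cm [ 0.31 -0.    3.99] turn z 0.12 tilt [-7.e-04  4.e-04 -1.e+00] yang -179.88 j6 2.85 pos [ 0.6274 -0.1083  0.0829]
any (323, 404, 29, 23)
any (384, 324, 26, 17)
any (375, 228, 35, 68)
any (294, 208, 59, 171)
any (290, 60, 120, 101)
any (267, 60, 17, 241)
fit (300, 249, 50, 130) [ 626.6 -106.5   18.1   55.    91.1] in tool [[25.7, -8.6], [-29.7, 10.8]]
yel (323, 404, 29, 23) [619.3 -14.   15.5  16.6 179.9] in tool [[-86.6, -0.4], [-102.8, 16.9]]
yel (418, 292, 45, 20) [565.1 -86.8  11.1  23.8 180. ] in tool [[-16.0, 50.4], [-27.8, 75.5]]
yel (375, 209, 141, 87) [ 572.3 -121.5   38.7   78.4   31. ] in tool [[29.1, 25.9], [-18.4, 103.0]]
yel (295, 208, 58, 69) [ 627.6 -119.7   29.1   36.6   89.6] in tool [[29.7, -14.2], [-7.3, 15.6]]
yel (329, 78, 67, 34) [ 6.096e+02 -1.913e+02  1.430e+01  3.040e+01  1.000e-01] in tool [[90.1, 2.7], [75.3, 34.1]]
yel (439, 61, 100, 72) [ 551.8 -190.3   31.    43.8  179.7] in tool [[97.2, 52.4], [65.8, 102.5]]
yel (290, 60, 235, 101) [ 586.5 -183.5   44.1  112.8  179.4] in tool [[97.7, -14.9], [52.7, 97.7]]
```

>>> move_arm([
  [0.1, 0.1, 2, 0, 0, 0, -1],
  [0, 0, 2, 0, 0, 0, -1],
  [0, 0, 0.2, 0, 0, 0, -1],
  [0, 0, 0, 0, 0, 0, -1],
  [0, 0, 0, 0, 0, 0, -1],
])

```text
time: 27.78
tool_pos: [0.6273, -0.1102, 0.0424]
tool_rot: [-0.0, 0.708, -0.707, 0.001]
contact_force: [0.3, -0.2, -0.5]
gripper_width: 0.146
grasp_force: 60.7
```

```bash
python3 fp.py
```

```text
0.14116072900931184 [ 0.31716483 -0.44811711 -1.26437107]
shift cm [ 0.11  0.01 -0.03] turn z 0.07 tilt [ 2.e-03 -6.e-04 -1.e+00] yang -179.93 j6 2.85 pos [ 0.6275 -0.1103  0.0427]
any (389, 259, 21, 80)
any (290, 235, 72, 148)
any (284, 60, 126, 116)
any (255, 60, 21, 254)
fit (300, 249, 50, 130) [ 627.5 -108.4   18.3   55.4   91. ] in tool [[25.8, -9.4], [-30.0, 10.0]]
yel (442, 337, 53, 19) [ 5.648e+02 -8.640e+01  9.000e+00  2.320e+01  1.000e-01] in tool [[-19.5, 51.2], [-29.0, 75.6]]
yel (390, 236, 170, 103) [ 572.5 -121.    38.1   76.6   31.6] in tool [[26.5, 26.3], [-20.5, 103.1]]
yel (290, 235, 72, 53) [ 627.5 -125.9   22.8   29.1    0. ] in tool [[27.0, -14.4], [3.7, 15.5]]
yel (331, 72, 87, 44) [ 609.8 -191.2   14.9   31.5  180. ] in tool [[88.4, 2.1], [73.1, 34.6]]
yel (474, 62, 86, 71) [ 556.9 -187.7   25.4   31.1    9.4] in tool [[91.6, 53.6], [66.9, 88.7]]
yel (284, 60, 276, 116) [ 589.7 -182.    40.8  106.2  179.6] in tool [[92.4, -14.9], [50.7, 91.3]]
```

>>> move_arm([
  [-0.2, 0, 0.15, 0, 0, 0, -1],
  [0, 0, 0, 0, 0, 0, -1],
  [0, 0, 0, 0, 0, 0, -1],
  [0, 0, 0, 0, 0, 0, -0.35],
  [0, 0, 0, 0, 0, 0, -0.35],
  [0, 0, 0, 0, 0, 0, -0.35],
  [0, 0, -2, 0, 0, 0, -0.35],
  [0, 0, -4, 0, 0, 0, 0],
  [0, 0, -4, 0, 0, 0, 1],
  [0, 0, -4, 0, 0, 0, 1],
  [0, 0, 0, 0, 0, 0, 1],
  [0, 0, 0, 0, 0, 0, 1],
  [0, 0, 0, 0, 0, 0, 1],
])

```text
time: 28.92
tool_pos: [0.6264, -0.1081, 0.1794]
tool_rot: [0.0, 0.707, -0.707, 0.0]
contact_force: [0.6, 0.3, -0.5]
gripper_width: 1.0
grasp_force: 0.0
```

```bash
cat > fin.py <<'E'
from h import *
w=manip.grab_frame("wrist");im=w["img"];s,P,R=tool();go(*P,0);print("cam",-w["R"].T@w["t"])
hsv=cv2.cvtColor(im,cv2.COLOR_BGR2HSV)
def prof(n,pts):
    px=[(lambda u:(u[:2]/u[2]).astype(int))(w["mtx"]@(w["R"]@np.array(p)+w["t"])) for p in pts]
    print(n,[tuple(int(v) for v in hsv[y,x]) if 0<=x<640 and 0<=y<480 else None for x,y in px])
prof("fit along y -143..-80/3",[[.6274,y,.018] for y in np.arange(-.143,-.079,.003)])
prof("collar across x 610..645/2.5",[[x,-.128,.018] for x in np.arange(.610,.646,.0025)])
prof("plate along x 523..604/3",[[x,-.1114,.024] for x in np.arange(.523,.605,.003)])
prof("plate across y -134..-89/3",[[.575,y,.024] for y in np.arange(-.134,-.088,.003)])
cv2.imwrite("pics/fin.png",im)
E
python3 fin.py
```

```text
shift cm [0. 0. 0.] turn z 0.06 tilt [-2.5e-03  6.0e-04 -1.0e+00] yang -179.94 j6 2.85 pos [ 0.6257 -0.1079  0.1778]
cam [ 0.62705443 -0.177632    0.30234181]
fit along y -143..-80/3 [(30, 10, 26), (113, 185, 22), (22, 161, 166), (22, 160, 167), (19, 117, 72), (17, 100, 115), (18, 99, 118), (17, 100, 115), (18, 102, 115), (17, 98, 99), (17, 96, 112), (17, 98, 114), (17, 99, 113), (17, 99, 116), (17, 98, 117), (17, 99, 121), (18, 96, 119), (18, 101, 88), (17, 96, 117), (17, 97, 113), (17, 96, 111), (17, 98, 120)]
collar across x 610..645/2.5 [(0, 10, 26), (113, 204, 15), (22, 163, 166), (20, 141, 134), (17, 102, 137), (18, 98, 135), (19, 93, 126), (17, 100, 115), (18, 98, 107), (18, 99, 88), (17, 107, 62), (22, 160, 161), (22, 162, 168), (109, 156, 18), (0, 0, 25)]
plate along x 523..604/3 [(11, 198, 189), (10, 167, 67), (165, 18, 29), (110, 59, 13), (25, 95, 170), (25, 94, 166), (26, 93, 165), (26, 92, 166), (25, 92, 166), (25, 93, 167), (26, 93, 165), (25, 92, 164), (26, 93, 164), (26, 93, 165), (25, 92, 164), (25, 93, 164), (25, 93, 164), (25, 93, 164), (25, 94, 165), (24, 94, 165), (25, 93, 165), (25, 92, 163), (25, 92, 163), (23, 147, 142), (22, 161, 166), (22, 161, 166), (22, 163, 150), (0, 0, 25)]
plate across y -134..-89/3 [(22, 162, 170), (22, 163, 155), (22, 162, 167), (24, 116, 125), (25, 92, 166), (25, 91, 165), (24, 94, 165), (25, 94, 165), (24, 94, 166), (25, 93, 164), (24, 92, 164), (25, 93, 162), (23, 117, 159), (22, 164, 165), (22, 162, 164), (22, 161, 166)]
```

>>> move_arm([
  [-3.5, 0, 0, 0, 0, 0, 1],
  [-3.5, 0, 0, 0, 0, 0, 1],
  [-3, 0, 0, 0, 0, 0, 1],
  [0, 0, 0, 0, 0, 0, 1],
  [0, 0, 0, 0, 0, 0, 1],
  [0, 0, 0, 0, 0, 0, 1],
])

```text
time: 29.47
tool_pos: [0.6255, -0.0082, 0.1774]
tool_rot: [0.001, 0.708, -0.707, -0.001]
contact_force: [-0.1, 0.5, -0.4]
gripper_width: 0.998
grasp_force: 0.0
```

```bash
cat >> fin.py <<'E'
print()
prof("fit along y -145..-75/2 z.0215",[[.6274,y,.0215] for y in np.arange(-.145,-.074,.002)])
for x0 in (.6274,): prof("top z.031",[[x0,y,.031] for y in np.arange(-.145,-.074,.002)])
prof("plate along x at y-105",[[x,-.105,.024] for x in np.arange(.523,.605,.003)])
m=cv2.inRange(hsv,(10,60,50),(19,150,255));
u=(w["mtx"]@(w["R"]@np.array([.627,-.109,.02])+w["t"]));u=(u[:2]/u[2]).astype(int);print(u)
for c in blobs(cv2.morphologyEx(m,cv2.MORPH_OPEN,np.ones((3,3))),200):
    if cv2.pointPolygonTest(c,(float(u[0]),float(u[1])),True)>-20: print(cv2.boundingRect(c),[(z,rect(w,c,z).tolist()) for z in (.0215,.031)])
E
python3 fin.py
```

```text
shift cm [0. 0. 0.] turn z 0.03 tilt [-2.5e-03 -1.0e-04 -1.0e+00] yang -179.97 j6 3.01 pos [ 0.6258 -0.0088  0.1779]
cam [ 0.62663222 -0.07777019  0.30034813]
fit along y -143..-80/3 [(0, 0, 33), (150, 18, 14), (22, 156, 173), (22, 159, 173), (17, 97, 124), (17, 98, 122), (17, 101, 119), (18, 98, 114), (17, 98, 115), (17, 97, 116), (16, 98, 115), (17, 98, 117), (17, 96, 119), (17, 99, 121), (17, 97, 123), (18, 99, 118), (17, 104, 108), (18, 97, 118), (17, 96, 114), (17, 98, 112), (22, 159, 154), (0, 0, 28)]
collar across x 610..645/2.5 [(90, 8, 32), (90, 14, 18), (22, 157, 172), (18, 110, 109), (17, 105, 122), (20, 87, 129), (18, 79, 126), (17, 98, 122), (18, 95, 99), (17, 97, 84), (17, 104, 64), (22, 158, 176), (22, 159, 172), (105, 16, 31), (120, 8, 31)]
plate along x 523..604/3 [(11, 199, 201), (11, 148, 69), (165, 11, 45), (150, 21, 12), (25, 83, 176), (25, 89, 175), (25, 88, 174), (25, 87, 175), (25, 85, 173), (25, 87, 173), (25, 86, 172), (26, 88, 173), (25, 88, 173), (26, 88, 173), (25, 89, 171), (24, 87, 172), (25, 88, 173), (25, 88, 169), (25, 87, 170), (24, 88, 171), (25, 8
[... 1380 characters left out ...]
(17, 100, 115), (17, 98, 115), (18, 99, 113), (17, 98, 112), (22, 152, 143), (120, 18, 28), (101, 76, 27), (11, 198, 174), (11, 197, 159)]
plate along x at y-105 [(12, 195, 197), (10, 160, 78), (0, 0, 42), (105, 36, 14), (25, 85, 177), (25, 87, 175), (25, 88, 174), (25, 85, 173), (25, 87, 173), (25, 87, 173), (25, 88, 173), (25, 90, 173), (25, 89, 172), (25, 89, 172), (24, 88, 171), (25, 86, 170), (25, 87, 170), (24, 89, 170), (25, 90, 170), (25, 92, 170), (26, 91, 169), (25, 90, 170), (25, 88, 173), (22, 158, 174), (22, 157, 171), (22, 158, 171), (21, 126, 75), (75, 16, 32)]
[322  77]
(310, 59, 26, 58) [(0.0215, [627.0, -102.2, 17.0, 35.6, 90.0]), (0.031, [627.0, -101.4, 16.4, 34.4, 90.0])]
```

```bash
python3 -c "
from plant import manip
print(manip.job_done())"
```

```text
the job is handed in; nothing more can be done
None
```

Both kits are made up and handed in at about 30 s: the blue tray holds the black clamp and 90 mm plate, the orange tray holds the orange clamp, 60 mm plate and brass fitting, all measured inside their pockets, and I did not touch the strip, marker or hex key.

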